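# Hang the display arm in the screw eye of the standing board

## Robot

A 6-joint arm with a two-finger parallel gripper is mounted at the origin on the work surface. World frame = base frame: x ahead of the robot, y to its left, z up, the work surface at z = 0. Lengths are in m, angles in rad, forces in N, time in s.
With the tool pointing down it reaches from about 0.35 to 0.975 m from the base axis. Payload 4.9 kg.
Tool frame: the origin (TCP) lies midway between the tips of the shut fingers; the grasp point (between the pads) lies 19 mm behind it (manip.pinch_z is the x of the grasp point in the tool frame, in m); x points along the fingers, y is the direction in which the jaws open and shut, and the axes are right-handed (so a half turn about x gives the same grasp; the last joint's range is limited). The gripper opens to 85 mm and grips with 20 to 120 N. Pads are 22 mm wide; open, the fingers measure 114 mm over their backs; the gripper's body (76 mm by 85 mm) begins 54 mm behind the grasp point. The pads swing forward as they close: fully open they stand 13 mm farther back than shut.
Start: joints at [1.011, 0.053, 1.613, -0, 1.476, -0.119], TCP at [0.267, 0.565, 0.231] pointing down, gripper open.
Joint ranges: [-3.01, 3.01], [-1.01, 2.22], [0.06, 2.58], [-1.02, 4.17], [0.09, 2.62], [-3.14, 3.14]. Speed limits (rad/s): [2.57, 2.57, 3.14, 3.14, 3.14, 3.14].

## Interface

Orientations are given as a unit quaternion [w, x, y, z].
In Python, from plant import sensors, cams, workorder, manip gives the robot as it stands.
- The arm moves only by the tool drive_tool, never from a script. Its argument "series" is a list of rows, each an object of numbers: "x", "y", "z": the shift along the tool's x, y, z in units of 25 mm (1.0 is 25 mm); "ax", "ay", "az": the turn, a rotation vector about the tool's x, y, z in units of 5 degrees (1.0 is 5 degrees). A call has 1 to 5 rows; each row is the pose to reach, as a shift and turn from the pose commanded when the call began, along the tool's axes at that moment; what a row does not reach only later rows make up. A row lasts 1/12 s, in which the tool goes at most 41.7 mm and 7.16 degrees, less where a joint would pass 70% of its speed; a pose out of reach is approached as far as the arm can. A call with a gripper value outside its range is refused whole. "hand" is the opening, from 0 (shut) to 1 (fully open), set as the call begins (left out, the last holds). The fingers move at their own pace and stop on an object; the grip force is fixed at half the most. Time passes only in rows, so rows that repeat a pose let the fingers close. It gives the time, the measured TCP pose, the force and the opening at its end, in the units of the state.
- sensors.state(): the state, without advancing time (a new reading comes with each control period).
- cams.grab_frame(name): name is "side" or "top" or "wrist"; returns a dict with "img" (400x640x3 uint8, blue, green, red), "camera_matrix" (3x3 intrinsics, pixels), "cam_to_world" (4x4, takes a point from camera to world coordinates). Camera axes: x right, y down, z forward; pixel columns grow to the right and rows downward; lengths in m; the calibration is good to about 2 mm. The wrist camera is an equidistant fisheye: a pixel r from the principal point sees the ray r / f radians off the axis. A picture is of the moment at which its call begins. There is no depth.
- workorder.job_done(): hands the job in, once; it reports no verdict.
The state is a dict: "time": time; "joint_pos": joint angles; "joint_vel": joint speeds; "joint_efforts": joint torques, N m; "tool_pos": TCP position; "tool_rot": TCP orientation; "contact_force": force on the tool from outside, world axes, zero at the start; "ft_torque": the same for the moment, N m; "gripper_width": opening from 0.0 (shut) to 1.0 (fully open).
Only numpy, scipy, OpenCV 4.12 (cv2) and the standard library are available. Lean on these libraries where they do the work, as an engineer would, in place of code of your own. Each camera call takes 0.05 s, during which the arm holds its last target.

## Task

Hang the loose display arm on the standing board: pass its curved hook from the front through the free screw eye, keeping its front end raised and letting it down as the hook goes round behind the ring, until the arm is level and its back plate lies on the board; then let go. Work gently and by feel: the eye may be screwed in more or less deep, the board only stands on its feet and must not be shoved or tilted, and the mug, the coin case and the hand lens stay where they are.

Things in the scene. Friction and masses are not known exactly. Their poses are not given: they have to be found in the camera images.
- hanger: Loose display arm, grey metal, 110 to 180 g, standing on the lower edges of its end plates (both 4 mm thick, 40 mm wide). Origin: centre of its underside, z up, +x to its hook (back) end. Back plate: outer face at x +50, 60 mm high. Front ticket plate: outer face at x -54, 34 mm high. Hung properly, it is level with the back plate on the board and the hook standing up behind the ring.
- grip (a point): Middle of the arm's level bar, also about its centre of mass: 30 mm above the underside (x 0, y 0 of the arm). The bar is 10 mm wide (y), 16 mm high and runs between the two plates, x -50 to +46. Axes as the arm's.
- hook_center (a point): Centre of the circle along which the hook is bent, at x +52, y 0, z 67 mm of the arm; axes as the arm's. The hook is a steel pin 6 mm thick; its centre line leaves the back plate level, 15 mm lower than this point, and from x +52 follows the circle (radius 15 mm, in the arm's xz plane) backward and up through 72 degrees to hook_tip.
- hook_tip (a point): Centre of the hook's round end (3 mm radius), at x +66.3, y 0, z 62.4 mm of the arm; axes as the arm's.
- hook_bend (a point): Point of the hook's centre line that lies in the middle of the ring when the arm hangs properly: x +58, y 0, z 53.3 mm of the arm; axes as the arm's.
- back_foot (a point): Point low on the back plate's outer face, which comes to rest on the board: x +50, y 0, z 4 mm of the arm; axes as the arm's.
- board: Plywood display board, 2.6 kg, loose on the table on two cross feet (150 mm deep, 22 wide, 18 high, at y +-125). Origin on the table under its middle; z up; y along the board; its front looks to its -x, towards the robot. Panel 300 mm wide, 16 mm thick (front face at x -8), top edge at 165 mm. A push of some 10 N at the top tips it.
- eye_seat (a point): Middle of the board's top edge where the free screw eye stands (y -55 of the board); axes as the board's. Steel ring of 5 mm wire, hole 10 mm, outside 20 mm, upright on its shank straight above this point, hole facing along x. Its centre is 12 to 30 mm above this point: screwed in by hand, it differs every time and is not reported (see or feel it). It does not give.
- eye_taken (a point): The same point for the other screw eye (y +85 of the board). An arm like the loose one hangs in it with four clear packs, reaching 112 mm out from the board's middle and to about 30 mm either side: leave it.
- mug: White mug, 80 mm across, 85 mm high, handle to its +y; origin at the centre of its underside. Bystander.
- case: Closed black coin case, 75 x 75 x 28 mm; origin at the centre of its underside. Bystander.
- loupe: Hand lens lying flat, 10 mm thick, lens ring 62 mm across centred at its x +45 mm, handle back to x -73 mm. Bystander.
Not all that is in view belongs to the job. What is meant by the hanger is not red, and is the larger of those in its own colour.

How it is judged:
By the outcome, as a careful person would: the job done as asked, in the order asked, and still so for the second after the job is handed in, with the robot touching nothing.
It also fails if it takes over 64 s, if anything falls off the work surface, if the arm or the gripper's body presses on something with over 40 N, if the wrist force passes 120 N, or if a joint passes its speed limit or range.

## Working session

There is one attempt and no reset: what is moved stays moved. The work goes in short steps, Python scripts to look and compute and a tool call to move; the robot and the scene stay as the last step left them, time stands still between calls to the robot, and variables do not carry over. Pictures are saved under pics/ and viewed, and the job is handed in when it is done.

Besides the shell and the picture viewer there is one more tool, called after "Emit:" by a JSON object that holds its "op" and its "data", one argument or row to a line. drive_tool: Moves the arm, as the interface text tells. Its arguments: {"type":"object","properties":{"series":{"type":"array","items":{"type":"object","properties":{"x":{"type":"number"},"y":{"type":"number"},"z":{"type":"number"},"ax":{"type":"number"},"ay":{"type":"number"},"az":{"type":"number"}}}},"hand":{"type":"number"}},"required":["series"]}

```bash
ls; mkdir -p pics; python3 - <<'E'
from plant import sensors, cams, workorder, manip
import cv2, json
print(sensors.state())
print([ (a,getattr(manip,a)) for a in dir(manip) if not a.startswith('_')])
import pickle
for n in ["side","top","wrist"]:
    f=cams.grab_frame(n); cv2.imwrite(f"pics/{n}0.png",f["img"]); pickle.dump(f,open(f"pics/{n}0.pkl","wb")); print(n,f["camera_matrix"].tolist(),f["cam_to_world"].round(4).tolist())
E
```

```text
pics
{'time': 0.0, 'joint_pos': array([ 1.01097862e+00,  5.33492326e-02,  1.61430118e+00, -1.06730609e-05,
        1.47598000e+00, -1.18999082e-01]), 'joint_vel': array([-0.0009075 , -0.00096651,  0.00027402, -0.00100412,  0.00072359,
       -0.00117815]), 'joint_efforts': array([ 4.38031439e-04, -3.93690491e+01, -3.70175207e+01, -8.25811594e-05,
        7.19795848e-03,  1.47095068e-05]), 'tool_pos': array([0.26634474, 0.56472096, 0.23006345]), 'tool_rot': array([ 0.68976389,  0.15391305,  0.69023652, -0.15527426]), 'contact_force': array([ 0.01228384,  0.27575668, -0.87866586]), 'ft_torque': array([-0.01535169, -0.00440209,  0.05323186]), 'gripper_width': 0.9992320463495146}
[('IKError', <class 'plant.IKError'>), ('pinch_z', -0.0187)]
side [[370.49778469972904, 0.0, 324.2045034434945], [0.0, 370.49778469972904, 199.04182201445147], [0.0, 0.0, 1.0]] [[0.787, -0.4532, 0.4187, 0.14], [-0.617, -0.5729, 0.5396, -0.4795], [-0.0047, -0.6829, -0.7305, 0.8097], [0.0, 0.0, 0.0, 1.0]]
top [[395.1204833420984, 0.0, 325.51822419106054], [0.0, 395.1204833420984, 200.65640631315694], [0.0, 0.0, 1.0]] [[-0.0156, -0.9919, 0.1258, 0.3941], [-0.9999, 0.0156, -0.0006, 0.0231], [-0.0013, -0.1258, -0.9921, 1.301], [0.0, 0.0, 0.0, 1.0]]
wrist [[309.70691628693146, 0.0, 319.18542102837546], [0.0, 309.70691628693146, 194.96400910460758], [0.0, 0.0, 1.0]] [[0.4267, 0.865, 0.2641, 0.1974], [0.9044, -0.4067, -0.129, 0.5988], [-0.0042, 0.2939, -0.9558, 0.3721], [0.0, 0.0, 0.0, 1.0]]
```

View pics/side0.png

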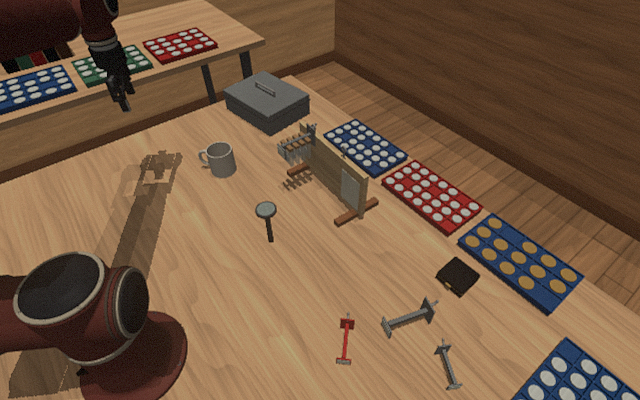

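View pics/top0.png

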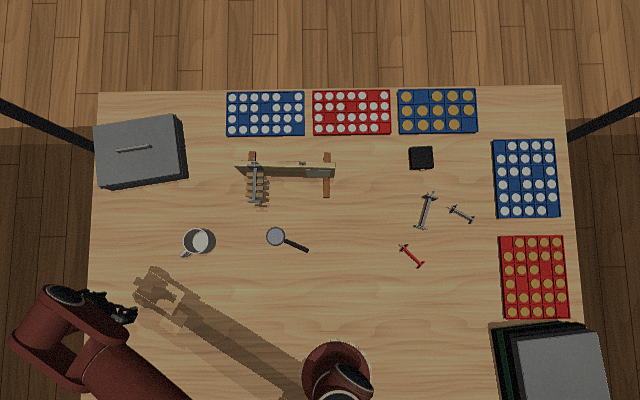

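View pics/wrist0.png

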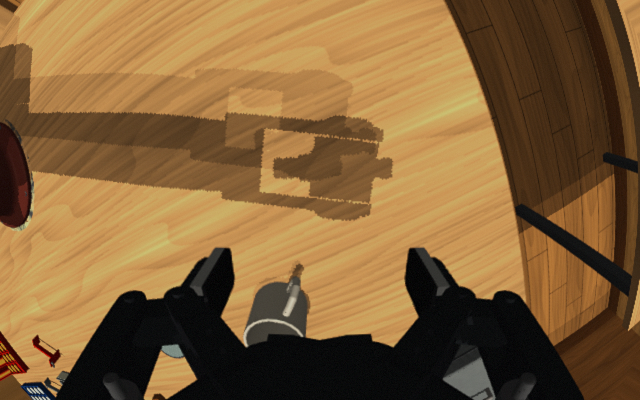

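Three things could be taken for the hanger: the large grey arm (top 426,210; side 409,318), the small grey arm (top 461,214; side 448,365) and the red one (top 411,256; side 345,340). By the description it is the large grey one. I'll check it in close crops.

```bash
python3 - <<'E'
import cv2,numpy as np
t=cv2.imread("pics/top0.png"); s=cv2.imread("pics/side0.png")
a=cv2.resize(t[180:245,395:485],(540,390),interpolation=cv2.INTER_CUBIC)
cv2.imwrite("pics/c1.png",a)
cv2.imwrite("pics/c2.png",cv2.resize(s[285:345,370:450],(640,480),interpolation=cv2.INTER_CUBIC))
cv2.imwrite("pics/c3.png",cv2.resize(s[115:230,270:390],(720,690),interpolation=cv2.INTER_CUBIC)[:600])
cv2.imwrite("pics/c4.png",cv2.resize(t[145:215,225:345],(720,420),interpolation=cv2.INTER_CUBIC))
E
```

```text
(no output)
```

View pics/c1.png

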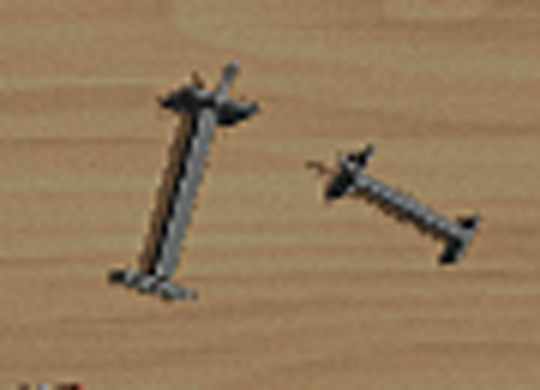

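View pics/c2.png

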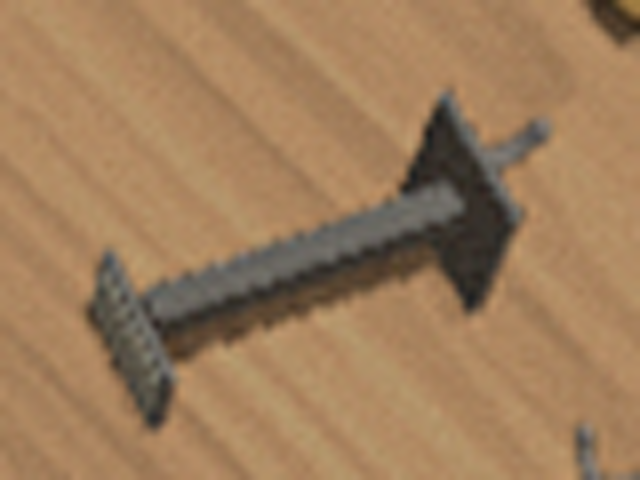

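View pics/c3.png

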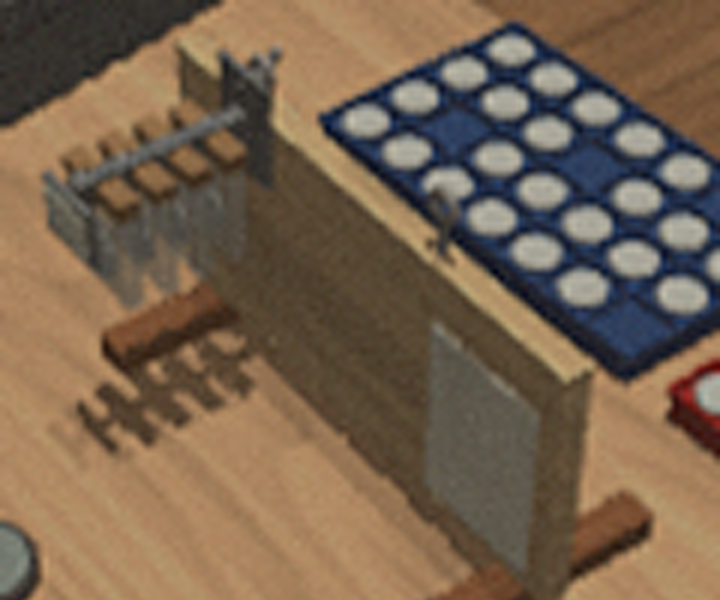

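View pics/c4.png

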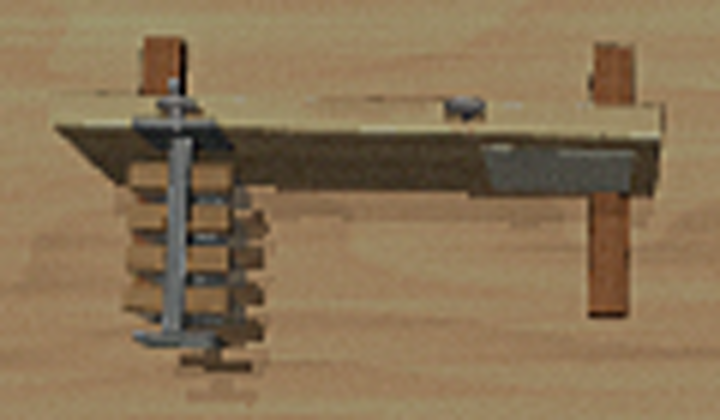

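The crops settle it. The large grey arm has a front plate at top px (420,227) and a back plate at (430,197), with the hook at (434,191), so +x points up in the image. The small grey arm and the red one are decoys. The free eye is at top px (302,163) and side px (344,150). Next I'll fit the poses.

```bash
cat > h.py <<'E'
import numpy as np, cv2, pickle
from scipy.spatial.transform import Rotation as R
from scipy.optimize import least_squares
def load(n): return pickle.load(open(f"pics/{n}.pkl","rb"))
def proj(f,P,fish=False):
    P=np.atleast_2d(P); T=np.linalg.inv(f["cam_to_world"]); p=P@T[:3,:3].T+T[:3,3]; K=f["camera_matrix"]
    if fish:
        r=np.hypot(p[:,0],p[:,1]); th=np.arctan2(r,p[:,2]); s=th/np.maximum(r,1e-9)
        u=p[:,0]*s; v=p[:,1]*s
    else: u=p[:,0]/p[:,2]; v=p[:,1]/p[:,2]
    return np.c_[K[0,0]*u+K[0,2],K[1,1]*v+K[1,2]]
def plane(f,px,z,fish=False):
    K=f["camera_matrix"]; a=(px[0]-K[0,2])/K[0,0]; b=(px[1]-K[1,2])/K[1,1]
    if fish:
        r=np.hypot(a,b); d=np.array([np.sin(r)*a/r,np.sin(r)*b/r,np.cos(r)])
    else: d=np.array([a,b,1.])
    M=f["cam_to_world"]; d=M[:3,:3]@d; o=M[:3,3]; return o+d*(z-o[2])/d[2]
def pose(p,P):  # p=x,y,yaw planar ; P in mm
    c,s=np.cos(p[2]),np.sin(p[2]); P=np.atleast_2d(P)/1000
    return np.c_[p[0]+c*P[:,0]-s*P[:,1],p[1]+s*P[:,0]+c*P[:,1],P[:,2]]
def fit(obs,p0):  # obs list (frame,fish,Pmm,px)
    def res(p): return np.concatenate([(proj(f,pose(p,P),fi)-np.array(px)).ravel() for f,fi,P,px in obs])
    r=least_squares(res,p0,x_scale=[.01,.01,.1]); return r.x,res(r.x).reshape(-1,2)
def toolR(q): return R.from_quat(np.r_[q[1:],q[0]])
E
python3 - <<'E'
from h import *
t=load("top0");s=load("side0");w=load("wrist0")
c1=lambda u,v:(395+u/6,180+v/6); c2=lambda u,v:(370+u/8,285+v/8); c3=lambda u,v:(270+u/6,115+v/6); c4=lambda u,v:(225+u/6,145+v/6)
# rough
f_=plane(t,c1(152,285),.03); b=plane(t,c1(208,105),.055); print(f_,b)
yaw=np.arctan2(*(b-f_)[[1,0]]); 
obs=[(t,0,[66.3,0,63],c1(233,66)),(t,0,[-52,20,34],c1(113,275)),(t,0,[-52,-20,34],c1(192,293)),
 (s,0,[66.3,0,63],c2(541,128)),(s,0,[50,20,60],c2(447,95)),(s,0,[50,-20,60],c2(518,212)),(s,0,[-54,20,34],c2(107,255)),(s,0,[-54,-20,34],c2(170,380)),(s,0,[-54,-20,0],c2(155,425)),(s,0,[-54,20,0],c2(95,315)),(s,0,[46,-20,0],c2(472,310))]
p,r=fit(obs,[*( (f_+b)/2)[:2],yaw]); print("hanger",p,np.degrees(p[2]));print(r.round(1))
obs=[(s,0,[-8,-150,165],c3(583,382)),(s,0,[8,-150,165],c3(592,368)),(s,0,[-8,150,165],c3(180,45)),(t,0,[-8,150,165],c4(55,128)),(t,0,[-8,-150,165],c4(660,137)),(t,0,[8,-150,165],c4(660,103)),(t,0,[-75,-125,18],c4(608,315))]
B,r=fit(obs,[.66,.05,0]); print("board",B,np.degrees(B[2]));print(r.round(1))
for h in (12,20,30): print(h,proj(s,pose(B,[0,-55,165+h])),proj(t,pose(B,[0,-55,165+h])))
M=toolR([.6898,.1539,.6902,-.1553]).as_matrix(); print("tool axes cols\n",M.round(3))
print("cam in tool",(M.T@(w["cam_to_world"][:3,3]-[.26634,.56472,.23006])).round(4)); print((M.T@w["cam_to_world"][:3,:3]).round(3))
E
```

```text
[ 0.46349704 -0.28098068  0.03      ] [ 0.55697372 -0.30903503  0.055     ]
hanger [ 0.51247552 -0.30137684 -0.31685223] -18.154295670406178
[[ 0.3  0.3]
 [ 2.1 -0.1]
 [ 1.   0.6]
 [ 0.1 -0.6]
 [ 0.4 -1.3]
 [ 1.1 -0. ]
 [-0.7 -0.8]
 [-0.3  0.2]
 [-0.4  1. ]
 [-0.8 -1.5]
 [-0.4  0.5]]
board [ 0.64778096  0.13951883 -0.03494258] -2.002062108321002
[[-2.1 -0.6]
 [ 1.2 -0.9]
 [-0.8 -0.9]
 [-0.4 -0.4]
 [ 1.1 -0. ]
 [ 1.2  0.3]
 [ 0.7 -0.4]]
12 [[344.30024463 153.4701989 ]] [[303.52523287 163.64727742]]
20 [[344.40673195 151.11480165]] [[303.36820639 163.04019299]]
30 [[344.54165456 148.13044313]] [[303.16881822 162.2693328 ]]
tool axes cols
 [[-0.001  0.427  0.904]
 [-0.002  0.904 -0.427]
 [-1.    -0.002 -0.   ]]
cam in tool [-0.142   0.0011 -0.0769]
[[ 0.002 -0.294  0.956]
 [ 1.     0.001 -0.002]
 [-0.     0.956  0.294]]
```

```bash
cat >> h.py <<'E'
def arm_pose(p,th=0.):  # planar pose -> R, t of the arm frame
    return R.from_euler('z',p[2]), np.array([p[0],p[1],0.])
def tool_in_arm(alpha):  # rear option: tool x=(sin a,0,-cos a), tool y = -y arm
    a=np.radians(alpha); x=np.array([np.sin(a),0,-np.cos(a)]); y=np.array([0,-1.,0]); z=np.cross(x,y)
    return R.from_matrix(np.c_[x,y,z])
def delta(st,pos,Rt):
    R0=toolR(st["tool_rot"]); d=R0.inv().apply(np.asarray(pos)-st["tool_pos"])/.025; w=np.degrees((R0.inv()*Rt).as_rotvec())/5
    return d.round(3),w.round(3)
PZ=np.array([.0187,0,0])
HP=[.5125,-.3014,-.3169]
E
```

Emit:
{"op": "drive_tool", "data": {
  "series": [
    {"x": -1.2,"y": -4.4,"z": 6.5,"ax": 7},
    {"x": -1.2,"y": -4.4,"z": 6.5,"ax": 7},
    {"x": -1.2,"y": -4.4,"z": 6.5,"ax": 7},
    {"x": -1.2,"y": -4.4,"z": 6.5,"ax": 7},
    {"x": -1.2,"y": -4.4,"z": 6.5,"ax": 7}
  ]
}}

```text
schema error: expected keys x, y, z, ax, ay, az
```

Emit:
{"op": "drive_tool", "data": {
  "series": [
    {"x": -1.2,"y": -4.4,"z": 6.5,"ax": 7,"ay": 0,"az": 0},
    {"x": -1.2,"y": -4.4,"z": 6.5,"ax": 7,"ay": 0,"az": 0},
    {"x": -1.2,"y": -4.4,"z": 6.5,"ax": 7,"ay": 0,"az": 0},
    {"x": -1.2,"y": -4.4,"z": 6.5,"ax": 7,"ay": 0,"az": 0},
    {"x": -1.2,"y": -4.4,"z": 6.5,"ax": 7,"ay": 0,"az": 0}
  ]
}}

```text
time: 0.57
tool_pos: [0.3676, 0.3941, 0.2615]
tool_rot: [0.611, 0.357, 0.61, -0.357]
contact_force: [1.0, 0.5, -0.9]
gripper_width: 1.002
```

```bash
python3 - <<'E'
from h import *
from plant import sensors
s=sensors.state(); print(s["time"],s["tool_pos"],s["joint_pos"].round(2))
print("to W1 ", delta(s,[.45,.05,.29],toolR(s["tool_rot"])))
Rm=toolR(s["tool_rot"]).as_matrix(); print(Rm.round(2))
E
```

```text
0.5667 [0.36758365 0.39409052 0.26149179] [ 0.68 -0.17  1.78 -0.    1.54  0.17]
to W1  (array([-1.131, -3.875, 13.613]), array([0., 0., 0.]))
[[ 0.    0.87  0.49]
 [-0.    0.49 -0.87]
 [-1.    0.    0.  ]]
```

Emit:
{"op": "drive_tool", "data": {
  "series": [
    {"x": -1,"y": -2,"z": 7,"ax": 7,"ay": 0,"az": 0},
    {"x": -1,"y": -2,"z": 7,"ax": 7,"ay": 0,"az": 0},
    {"x": -1,"y": -2,"z": 7,"ax": 7,"ay": 0,"az": 0},
    {"x": -1,"y": -2,"z": 7,"ax": 7,"ay": 0,"az": 0},
    {"x": -1,"y": -2,"z": 7,"ax": 7,"ay": 0,"az": 0}
  ]
}}

```text
time: 0.98
tool_pos: [0.4108, 0.2161, 0.287]
tool_rot: [0.475, 0.525, 0.473, -0.524]
contact_force: [0.6, 0.3, -0.2]
gripper_width: 0.998
```

```bash
cat > d.py <<'E'
from h import *
from plant import sensors
import sys
s=sensors.state(); print(s["time"],s["tool_pos"].round(4),s["joint_pos"].round(2))
al=float(sys.argv[1]); back=float(sys.argv[2])
Ra,t=arm_pose(HP); Rt=Ra*tool_in_arm(al); pos=t+Ra.apply([0,0,.030])+Rt.apply(PZ-np.array([back,0,0]))
print(pos,delta(s,pos,Rt)); print(toolR(s["tool_rot"]).as_matrix().round(2))
E
python3 d.py 0 .2; python3 d.py 45 .1
```

```text
0.9833 [0.4108 0.2161 0.287 ] [ 0.32 -0.37  1.9  -0.    1.61  0.43]
[ 0.5125 -0.3014  0.2113] (array([ 3.06 ,  6.131, 20.182]), array([ 2.0472e+01, -1.0000e-02, -2.5000e-02]))
[[ 0.    0.99 -0.1 ]
 [-0.   -0.1  -0.99]
 [-1.    0.    0.  ]]
0.9833 [0.4108 0.2161 0.287 ] [ 0.32 -0.37  1.9  -0.    1.61  0.43]
[ 0.45787476 -0.28348552  0.08748778] (array([ 8.008,  3.876, 19.684]), array([19.296,  6.418,  7.965]))
[[ 0.    0.99 -0.1 ]
 [-0.   -0.1  -0.99]
 [-1.    0.    0.  ]]
```

Emit:
{"op": "drive_tool", "data": {
  "series": [
    {"x": 0,"y": 1.5,"z": 7.8,"ax": 7,"ay": 0,"az": 0},
    {"x": 0,"y": 1.5,"z": 7.8,"ax": 7,"ay": 0,"az": 0},
    {"x": 0,"y": 1.5,"z": 7.8,"ax": 7,"ay": 0,"az": 0},
    {"x": 0,"y": 1.5,"z": 7.8,"ax": 7,"ay": 0,"az": 0},
    {"x": 0,"y": 1.5,"z": 7.8,"ax": 7,"ay": 0,"az": 0}
  ]
}}

```text
time: 1.4
tool_pos: [0.4292, 0.0195, 0.2862]
tool_rot: [-0.295, -0.643, -0.295, 0.643]
contact_force: [1.0, -0.0, 0.4]
gripper_width: 0.999
```

```bash
python3 d.py 0 .2; python3 d.py 45 .12
```

```text
1.4 [0.4292 0.0195 0.2862] [-0.13 -0.47  1.97 -0.    1.64  0.58]
[ 0.5125 -0.3014  0.2113] (array([ 3.004, 10.891,  7.561]), array([ 1.3497e+01, -1.0000e-03, -9.0000e-03]))
[[ 0.    0.76 -0.65]
 [-0.   -0.65 -0.76]
 [-1.    0.    0.  ]]
1.4 [0.4292 0.0195 0.2862] [-0.13 -0.47  1.97 -0.    1.64  0.58]
[ 0.44443682 -0.27907851  0.10162992] (array([7.389, 8.241, 8.657]), array([12.766,  7.913,  5.278]))
[[ 0.    0.76 -0.65]
 [-0.   -0.65 -0.76]
 [-1.    0.    0.  ]]
```

Emit:
{"op": "drive_tool", "data": {
  "series": [
    {"x": 1,"y": 5.5,"z": 5,"ax": 7,"ay": 0,"az": 0},
    {"x": 1,"y": 5.5,"z": 5,"ax": 7,"ay": 0,"az": 0},
    {"x": 1,"y": 5.5,"z": 5,"ax": 7,"ay": 0,"az": 0},
    {"x": 1,"y": 5.5,"z": 5,"ax": 7,"ay": 0,"az": 0},
    {"x": 1,"y": 5.5,"z": 5,"ax": 7,"ay": 0,"az": 0}
  ]
}}

```text
time: 1.82
tool_pos: [0.4531, -0.1658, 0.2601]
tool_rot: [-0.088, -0.701, -0.087, 0.702]
contact_force: [-0.4, 0.4, -0.1]
gripper_width: 1.001
```

```bash
python3 d.py 0 .2; python3 d.py 45 .12
```

```text
1.8167 [ 0.4531 -0.1658  0.2601] [-0.5  -0.31  1.9  -0.    1.56  0.82]
[ 0.5125 -0.3014  0.2113] (array([ 1.952,  5.84 , -0.977]), array([ 6.471,  0.016, -0.007]))
[[-0.    0.25 -0.97]
 [-0.   -0.97 -0.25]
 [-1.    0.    0.  ]]
1.8167 [ 0.4531 -0.1658  0.2601] [-0.5  -0.31  1.9  -0.    1.56  0.82]
[ 0.44443682 -0.27907851  0.10162992] (array([6.342, 4.305, 1.436]), array([6.135, 8.771, 2.533]))
[[-0.    0.25 -0.97]
 [-0.   -0.97 -0.25]
 [-1.    0.    0.  ]]
```

Emit:
{"op": "drive_tool", "data": {
  "series": [
    {"x": 2,"y": 2.5,"z": 0.7,"ax": 3.1,"ay": 4.4,"az": 1.3},
    {"x": 2,"y": 2.5,"z": 0.7,"ax": 3.1,"ay": 4.4,"az": 1.3},
    {"x": 2,"y": 2.5,"z": 0.7,"ax": 3.1,"ay": 4.4,"az": 1.3},
    {"x": 2,"y": 2.5,"z": 0.7,"ax": 3.1,"ay": 4.4,"az": 1.3},
    {"x": 2,"y": 2.5,"z": 0.7,"ax": 3.1,"ay": 4.4,"az": 1.3}
  ]
}}

```text
time: 2.23
tool_pos: [0.4497, -0.2263, 0.2076]
tool_rot: [0.014, 0.831, -0.029, -0.556]
contact_force: [-0.7, 0.3, -0.8]
gripper_width: 0.995
```

```bash
python3 d.py 45 .12; python3 - <<'E'
from h import *
t=load("top0")
for px in ((401,246),(422,266)): print(plane(t,px,.03))
E
```

```text
2.2333 [ 0.4497 -0.2263  0.2076] [-0.73 -0.5   2.16  0.23  1.16  0.8 ]
[ 0.44443682 -0.27907851  0.10162992] (array([3.962, 1.879, 1.797]), array([3.08 , 4.381, 1.301]))
[[ 0.38 -0.03 -0.92]
 [-0.06 -1.    0.01]
 [-0.92  0.05 -0.38]]
[ 0.40542604 -0.21653415  0.03      ]
[ 0.34133191 -0.2806809   0.03      ]
```

Emit:
{"op": "drive_tool", "data": {
  "series": [
    {"x": 4,"y": 1.9,"z": 1.8,"ax": 3.1,"ay": 4.4,"az": 1.3},
    {"x": 4,"y": 1.9,"z": 1.8,"ax": 3.1,"ay": 4.4,"az": 1.3},
    {"x": 4,"y": 1.9,"z": 1.8,"ax": 3.1,"ay": 4.4,"az": 1.3},
    {"x": 4,"y": 1.9,"z": 1.8,"ax": 3.1,"ay": 4.4,"az": 1.3},
    {"x": 4,"y": 1.9,"z": 1.8,"ax": 3.1,"ay": 4.4,"az": 1.3}
  ]
}}

```text
time: 2.65
tool_pos: [0.4449, -0.2769, 0.097]
tool_rot: [-0.063, 0.912, -0.143, -0.38]
contact_force: [-0.5, 0.8, -1.3]
gripper_width: 1.0
```

```bash
python3 d.py 45 .12; python3 - <<'E'
from h import *
from plant import cams
f=cams.grab_frame("wrist"); pickle.dump(f,open("pics/w1.pkl","wb")); cv2.imwrite("pics/w1.png",f["img"])
P=[[66.3,0,62.4],[50,20,60],[50,-20,60],[-54,20,34],[-54,-20,34],[-54,20,0],[-54,-20,0],[46,0,38],[-50,0,38],[0,0,30]]
print(np.c_[P,proj(f,pose(HP,P),True)].round(1))
E
```

```text
2.65 [ 0.4449 -0.2769  0.097 ] [-0.92 -0.49  2.45  0.74  0.64  0.48]
[ 0.44443682 -0.27907851  0.10162992] (array([-0.125,  0.087, -0.138]), array([-0.027,  0.057,  0.07 ]))
[[ 0.67 -0.31 -0.67]
 [-0.21 -0.95  0.22]
 [-0.71 -0.01 -0.7 ]]
[[ 66.3   0.   62.4 323.5 101.8]
 [ 50.   20.   60.  299.1 118. ]
 [ 50.  -20.   60.  348.  118.1]
 [-54.   20.   34.  296.5 251.6]
 [-54.  -20.   34.  351.3 251.6]
 [-54.   20.    0.  299.4 263.5]
 [-54.  -20.    0.  347.5 263.5]
 [ 46.    0.   38.  323.4 138.1]
 [-50.    0.   38.  323.9 244.8]
 [  0.    0.   30.  323.6 189.1]]
```

View pics/w1.png

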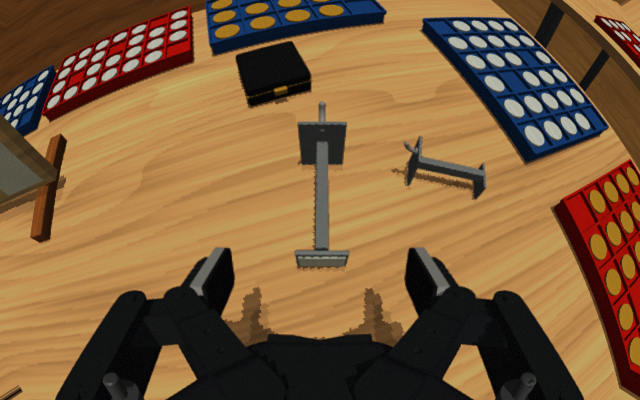

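The wrist view shows the big grey arm straight ahead: hook (322,104), back plate corners (299,122) and (347,122), front plate corners (296,251) and (349,251). That agrees with the fit to about 1–4 px. I'll refine the fit and go on to the grasp.

```bash
python3 - <<'E'
from h import *
f=load("w1"); cv2.imwrite("pics/c5.png",cv2.resize(f["img"][90:280,270:380],(440,760)[:2],interpolation=cv2.INTER_CUBIC)[:600]) 
im=cv2.resize(f["img"][95:275,270:380],(366,600),interpolation=cv2.INTER_CUBIC); cv2.imwrite("pics/c5.png",im)
E
```

```text
(no output)
```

View pics/c5.png

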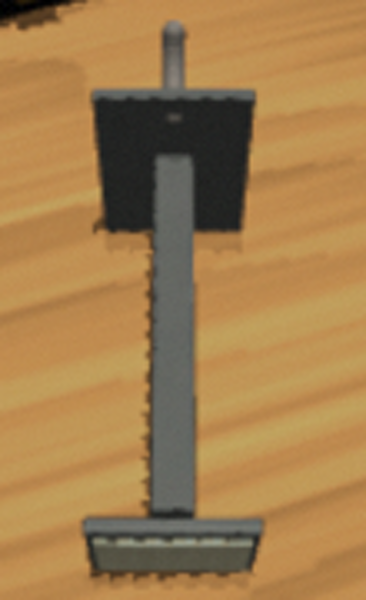

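```bash
python3 - <<'E'
from h import *
f=load("w1")
g=lambda u,v:(270+u/3.3273,95+v/3.3333)
obs=[(f,1,P,g(*px)) for P,px in [([46,20,60],(94,97)),([46,-20,60],(254,97)),([46,20,0],(104,231)),([46,-20,0],(242,231)),([-54,20,34],(86,532)),([-54,-20,34],(259,532)),([-50,20,34],(85,520)),([-50,-20,34],(263,520)),([-54,20,0],(95,570)),([-54,-20,0],(252,570)),([66.3,0,65.4],(173,22))]]
p,r=fit(obs,HP); print(p); print(r.round(1))
E
```

```text
[ 0.51035915 -0.2994331  -0.31789103]
[[-0.9 -0. ]
 [ 0.7  0.1]
 [-0.   0.2]
 [-0.1  0.3]
 [-1.2  0.4]
 [ 1.9  0.5]
 [-0.7 -1.2]
 [ 0.5 -1.2]
 [-0.7  0.5]
 [ 0.3  0.6]
 [ 0.2 -0.1]]
```

```bash
sed -i 's/^HP=.*/HP=[.5104,-.2994,-.3179]/' h.py; python3 d.py 45 .03;python3 d.py 45 .0
```

```text
2.7 [ 0.4469 -0.2789  0.1014] [-0.92 -0.49  2.44  0.74  0.64  0.48]
[ 0.50281006 -0.29690245  0.03799031] (array([3.457e+00, 3.000e-03, 1.270e-01]), array([0.035, 0.017, 0.058]))
[[ 0.67 -0.31 -0.67]
 [-0.22 -0.95  0.22]
 [-0.71 -0.   -0.71]]
2.7 [ 0.4469 -0.2789  0.1014] [-0.92 -0.49  2.44  0.74  0.64  0.48]
[ 0.52296035 -0.30353311  0.0167771 ] (array([4.657, 0.009, 0.125]), array([0.035, 0.017, 0.058]))
[[ 0.67 -0.31 -0.67]
 [-0.22 -0.95  0.22]
 [-0.71 -0.   -0.71]]
```

Emit:
{"op": "drive_tool", "data": {
  "series": [
    {"x": 1.2,"y": 0,"z": 0.12,"ax": 0,"ay": 0,"az": 0.05},
    {"x": 2.4,"y": 0,"z": 0.12,"ax": 0,"ay": 0,"az": 0.05},
    {"x": 3.4,"y": 0,"z": 0.12,"ax": 0,"ay": 0,"az": 0.05},
    {"x": 3.4,"y": 0,"z": 0.12,"ax": 0,"ay": 0,"az": 0.05},
    {"x": 3.4,"y": 0,"z": 0.12,"ax": 0,"ay": 0,"az": 0.05}
  ],
  "hand": 0.6
}}

```text
time: 3.12
tool_pos: [0.5064, -0.2993, 0.0442]
tool_rot: [-0.057, 0.913, -0.145, -0.376]
contact_force: [0.1, -0.0, 1.1]
gripper_width: 0.602
```

```bash
cat > snap.py <<'E'
from h import *
from plant import cams
import sys
n,o=sys.argv[1:3]; f=cams.grab_frame(n); pickle.dump(f,open(f"pics/{o}.pkl","wb")); 
im=f["img"]
if len(sys.argv)>3:
    a=list(map(int,sys.argv[3:8])); im=cv2.resize(im[a[1]:a[3],a[0]:a[2]],None,fx=a[4],fy=a[4],interpolation=cv2.INTER_CUBIC)
cv2.imwrite(f"pics/{o}.png",im)
E
python3 snap.py wrist w2; python3 d.py 45 0
```

```text
3.1667 [ 0.5061 -0.2997  0.0453] [-0.83 -0.15  2.31  0.97  0.44  0.27]
[ 0.52296035 -0.30353311  0.0167771 ] (array([ 1.293, -0.069,  0.329]), array([ 0.084, -0.083, -0.016]))
[[ 0.68 -0.31 -0.67]
 [-0.22 -0.95  0.21]
 [-0.7   0.01 -0.71]]
```

View pics/w2.png

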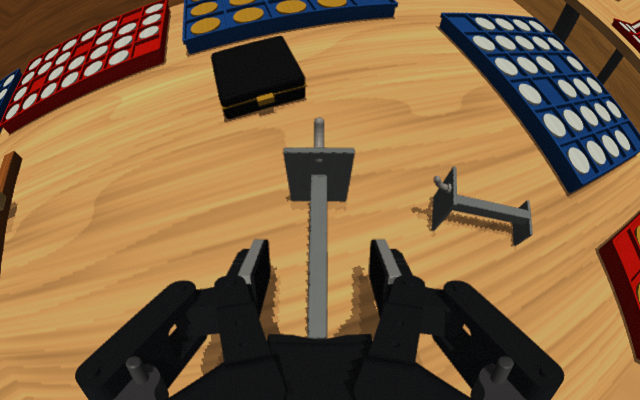

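Emit:
{"op": "drive_tool", "data": {
  "series": [
    {"x": 0.7,"y": -0.05,"z": 0.3,"ax": 0.1,"ay": 0,"az": 0},
    {"x": 1.3,"y": -0.05,"z": 0.3,"ax": 0.1,"ay": 0,"az": 0},
    {"x": 1.3,"y": -0.05,"z": 0.3,"ax": 0.1,"ay": 0,"az": 0},
    {"x": 1.3,"y": -0.05,"z": 0.3,"ax": 0.1,"ay": 0,"az": 0},
    {"x": 1.3,"y": -0.05,"z": 0.3,"ax": 0.1,"ay": 0,"az": 0}
  ]
}}

```text
time: 3.58
tool_pos: [0.5217, -0.3042, 0.0172]
tool_rot: [-0.061, 0.913, -0.149, -0.374]
contact_force: [0.3, -0.5, -0.2]
gripper_width: 0.604
```

```bash
python3 snap.py wrist w3; python3 d.py 45 0
```

```text
3.6333 [ 0.5215 -0.3041  0.0169] [-0.81 -0.04  2.28  1.11  0.38  0.13]
[ 0.52296035 -0.30353311  0.0167771 ] (array([ 0.039, -0.041, -0.029]), array([-0.046, -0.094, -0.042]))
[[ 0.68 -0.32 -0.66]
 [-0.23 -0.95  0.22]
 [-0.7  -0.   -0.71]]
```

View pics/w3.png

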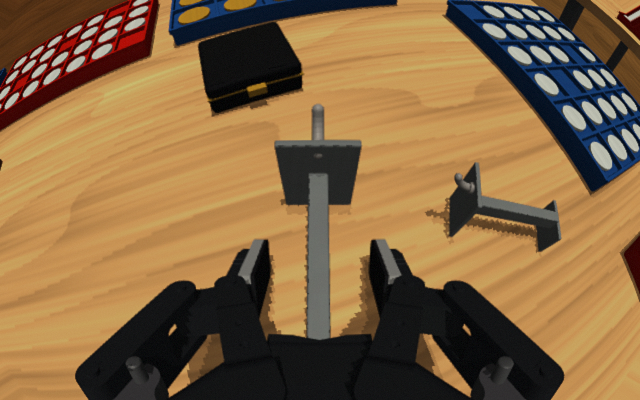

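The bar is centred between the pads (318 against a mid-point of 319.5) and the TCP is within 1.5 mm, so I'll close.

Emit:
{"op": "drive_tool", "data": {
  "series": [
    {"x": 0,"y": 0,"z": 0,"ax": 0,"ay": 0,"az": 0},
    {"x": 0,"y": 0,"z": 0,"ax": 0,"ay": 0,"az": 0},
    {"x": 0,"y": 0,"z": 0,"ax": 0,"ay": 0,"az": 0},
    {"x": 0,"y": 0,"z": 0,"ax": 0,"ay": 0,"az": 0},
    {"x": 0,"y": 0,"z": 0,"ax": 0,"ay": 0,"az": 0}
  ],
  "hand": 0
}}

```text
time: 4.05
tool_pos: [0.521, -0.3036, 0.0151]
tool_rot: [-0.062, 0.913, -0.149, -0.375]
contact_force: [-3.6, 1.6, 5.3]
gripper_width: 0.105
```

Emit:
{"op": "drive_tool", "data": {
  "series": [
    {"x": 0,"y": 0,"z": 0,"ax": 0,"ay": 0,"az": 0},
    {"x": 0,"y": 0,"z": 0,"ax": 0,"ay": 0,"az": 0},
    {"x": 0,"y": 0,"z": 0,"ax": 0,"ay": 0,"az": 0},
    {"x": 0,"y": 0,"z": 0,"ax": 0,"ay": 0,"az": 0}
  ]
}}

```text
time: 4.38
tool_pos: [0.5211, -0.3036, 0.0151]
tool_rot: [-0.062, 0.913, -0.149, -0.375]
contact_force: [-4.0, 1.9, 6.4]
gripper_width: 0.109
```

```bash
python3 snap.py wrist w4; python3 d.py 45 0; python3 -c "
from plant import sensors;s=sensors.state();print(s['contact_force'],s['ft_torque'])"
```

```text
4.4333 [ 0.5212 -0.3037  0.0151] [-0.81 -0.04  2.28  1.11  0.38  0.13]
[ 0.52296035 -0.30353311  0.0167771 ] (array([ 0.001, -0.028, -0.094]), array([-0.062, -0.068, -0.034]))
[[ 0.67 -0.32 -0.67]
 [-0.23 -0.95  0.22]
 [-0.7  -0.   -0.71]]
[-2.93224542  0.69382889  6.06440942] [ 0.06917547  0.13202722 -0.0034085 ]
```

View pics/w4.png

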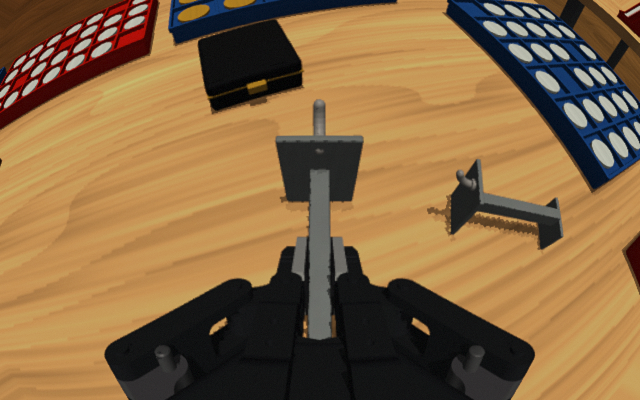

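Emit:
{"op": "drive_tool", "data": {
  "series": [
    {"x": -0.3,"y": 0,"z": -0.3,"ax": 0,"ay": 0,"az": 0},
    {"x": -1.2,"y": 0,"z": -1.2,"ax": 0,"ay": 0,"az": 0},
    {"x": -2.4,"y": 0,"z": -2.4,"ax": 0,"ay": 0,"az": 0},
    {"x": -3.6,"y": 0,"z": -3.6,"ax": 0,"ay": 0,"az": 0},
    {"x": -3.6,"y": 0,"z": -3.6,"ax": 0,"ay": 0,"az": 0}
  ]
}}

```text
time: 4.85
tool_pos: [0.5234, -0.3071, 0.153]
tool_rot: [-0.058, 0.915, -0.151, -0.369]
contact_force: [0.6, -2.0, 0.3]
gripper_width: 0.11
```

```bash
python3 snap.py wrist w5; python3 - <<'E'
from h import *
f=load("w5"); cv2.imwrite("pics/c6.png",cv2.resize(f["img"][80:345,240:400],(480,795),interpolation=cv2.INTER_CUBIC)[:420])
from plant import sensors;s=sensors.state();print(s['contact_force'],s['ft_torque'],s["tool_pos"],s["joint_pos"].round(2))
E
```

```text
[ 0.88171266 -1.44071318 -1.28165561] [0.16840416 0.57463674 0.07285356] [ 0.52245672 -0.30588979  0.14928649] [-0.81 -0.33  2.24  0.65  0.58  0.65]
```

View pics/w5.png

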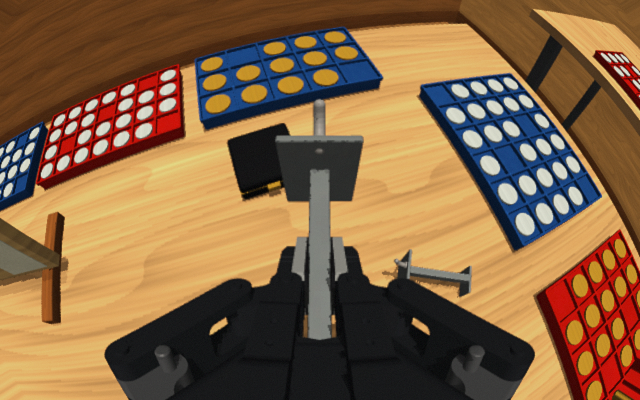

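View pics/c6.png

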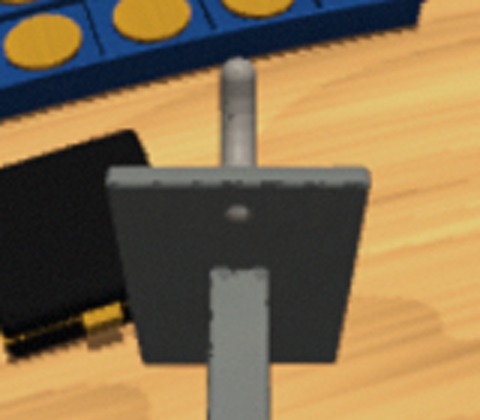

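```bash
cat >> h.py <<'E'
def fit6(f,pts,x0):  # pose of hanger in CAMERA frame; x=rotvec,t
    P=np.array([a for a,b in pts],float)/1000; px=np.array([b for a,b in pts])
    I={"cam_to_world":np.eye(4),"camera_matrix":f["camera_matrix"]}
    def res(x): return (proj(I,R.from_rotvec(x[:3]).apply(P)+x[3:],True)-px).ravel()
    r=least_squares(res,x0,x_scale=[.1]*3+[.01]*3); return r.x,res(r.x).reshape(-1,2)
E
python3 - <<'E'
from h import *
f=load("w5"); g=lambda u,v:(240+u/3,80+v/3)
pts=[([50,20,60],g(107,170)),([50,-20,60],g(370,170)),([46,20,60],g(109,184)),([46,-20,60],g(368,184)),([46,20,0],g(143,362)),([46,-20,0],g(335,362)),([46,5,38],g(210,268)),([46,-5,38],g(268,268)),([66.3,0,65.4],g(238,58))]
# tool frame of camera (fixed)
CT=np.array([[.002,-.294,.956],[1,.001,-.002],[0,.956,.294]]); ct=np.array([-.142,.0011,-.0769])
CT=R.from_matrix(CT)
# nominal hanger in tool
Rn=tool_in_arm(45).inv(); tn=np.array([-.0187,0,0])-Rn.apply([0,0,.03])
x0=np.r_[(CT.inv()*Rn).as_rotvec(),CT.inv().apply(tn-ct)]
print(x0)
x,r=fit6(f,pts,x0); print(x);print(r.round(1))
Rh=CT*R.from_rotvec(x[:3]); th=CT.apply(x[3:])+ct
A=Rh.inv(); # tool in arm
print("tool x in arm",A.apply([1,0,0]).round(3),"tool y in arm",A.apply([0,1,0]).round(3)); print("pinch in arm mm",(A.apply(np.array([-.0187,0,0])-th)*1000).round(1))
ta=A.as_matrix()[:,0]; print("alpha",np.degrees(np.arctan2(ta[0],-ta[2])))
E
```

```text
[ 1.94988092e+00 -1.94738714e+00  4.82432591e-01 -8.14192585e-04
  5.12990093e-02  1.66970732e-01]
[ 1.95552744e+00 -1.95489403e+00  4.70524170e-01  2.62410854e-04
  4.46208977e-02  1.69873341e-01]
[[ 0.2 -1.2]
 [-0.2 -1.2]
 [-1.1  1.1]
 [ 1.1  1. ]
 [-0.3  0.3]
 [ 0.3  0.3]
 [-0.3 -1.2]
 [ 0.1 -1.2]
 [ 0.1  2.1]]
tool x in arm [ 0.699  0.001 -0.715] tool y in arm [-0.001 -1.    -0.002]
pinch in arm mm [-6.9  1.  29.5]
alpha 44.32981765080695
```

```bash
cat >> h.py <<'E'
f5=None
def rel():
    # camera in tool from w5 picture + state not stored: use start calibration
    w=load("wrist0"); M=toolR([.68976389,.15391305,.69023652,-.15527426])
    Rc=M.inv()*R.from_matrix(w["cam_to_world"][:3,:3]); tc=M.inv().apply(w["cam_to_world"][:3,3]-np.array([.26634474,.56472096,.23006345]))
    return Rc,tc
X5=np.array([1.95552744,-1.95489403,.470524170,2.62410854e-04,4.46208977e-02,1.69873341e-01])
def held():  # hanger in tool
    Rc,tc=rel(); return Rc*R.from_rotvec(X5[:3]), Rc.apply(X5[3:])+tc
HC=np.array([.052,0,.067]); TIP=np.array([.0663,0,.0624]); BEND=np.array([.058,0,.0533])
def tool_for(pt_arm,pt_w,yaw,tilt):  # put arm point at world point with yaw, tilt(front up, deg)
    Rw=R.from_euler('z',yaw)*R.from_euler('y',tilt,degrees=True)   # +y rotation sends -x up
    Rh,th=held(); Rt=Rw*Rh.inv(); org=np.asarray(pt_w)-Rw.apply(pt_arm)
    return org+Rw.apply(-Rh.inv().apply(th)),Rt
def arm_now(st):
    Rt=toolR(st["tool_rot"]); Rh,th=held(); return Rt*Rh, st["tool_pos"]+Rt.apply(th)
BP=np.array([.6478,.1395,-.0349])
E
cat > g.py <<'E'
# usage: g.py which px py pz tilt  : position (m) in world of hook_center/tip, prints units
from h import *
from plant import sensors
import sys
s=sensors.state(); Ra,ta=arm_now(s); e=Ra.as_euler('zyx',degrees=True)
print("t",s["time"],"q",s["joint_pos"].round(2),"F",s["contact_force"].round(1),"yaw/tilt/roll",e.round(1),"HC",(ta+Ra.apply(HC)).round(4),"tip",(ta+Ra.apply(TIP)).round(4))
if len(sys.argv)>2:
    a=list(map(float,sys.argv[2:6])); yaw=BP[2]
    if len(sys.argv)>6: yaw=np.radians(float(sys.argv[6]))
    p,Rt=tool_for({"hc":HC,"tip":TIP}[sys.argv[1]],a[:3],yaw,a[3])
    d,w=delta(s,p,Rt); print("tool",p.round(4),"d",d,"w",w,"rows",np.linalg.norm(d)*25/41.7,np.linalg.norm(w)*5/7.16)
E
python3 g.py hc .58 .0845 .22 70; python3 g.py hc .58 -.10 .22 35
```

```text
t 4.9 q [-0.81 -0.33  2.24  0.65  0.58  0.65] F [ 0.9 -1.4 -1.3] yaw/tilt/roll [-18.5  -1.4  -0.8] HC [ 0.5643 -0.3207  0.2014] tip [ 0.578  -0.3253  0.1972]
tool [0.5166 0.0877 0.2456] d [ -6.478 -14.836   0.837] w [ -3.455 -14.196  -0.662] rows 9.718370564647357 10.213252873442897
t 4.9 q [-0.81 -0.33  2.24  0.65  0.58  0.65] F [ 0.9 -1.4 -1.3] yaw/tilt/roll [-18.5  -1.4  -0.8] HC [ 0.5643 -0.3207  0.2014] tip [ 0.578  -0.3253  0.1972]
tool [ 0.5134 -0.0967  0.2046] d [-3.72  -7.809  0.485] w [-2.948 -7.25  -1.602] rows 5.1938712745948425 5.578713368810654
```

Emit:
{"op": "drive_tool", "data": {
  "series": [
    {"x": -0.7,"y": -1.4,"z": 0.1,"ax": -0.5,"ay": -1.3,"az": -0.3},
    {"x": -1.4,"y": -2.8,"z": 0.2,"ax": -1.0,"ay": -2.6,"az": -0.6},
    {"x": -2.1,"y": -4.2,"z": 0.3,"ax": -1.6,"ay": -3.9,"az": -0.9},
    {"x": -2.8,"y": -5.6,"z": 0.4,"ax": -2.2,"ay": -5.2,"az": -1.2},
    {"x": -3.3,"y": -6.8,"z": 0.5,"ax": -2.7,"ay": -6.3,"az": -1.4}
  ]
}}

```text
time: 5.32
tool_pos: [0.5091, -0.1187, 0.1911]
tool_rot: [-0.016, 0.784, -0.026, -0.62]
contact_force: [1.3, -0.5, -2.6]
gripper_width: 0.111
```

```bash
python3 g.py hc .57 .0 .23 60; python3 g.py hc .58 .0845 .23 70
```

```text
t 5.3167 q [-0.41 -0.33  2.04  0.08  1.21  1.2 ] F [ 1.3 -0.5 -2.6] yaw/tilt/roll [-4.  30.9  1.6] HC [ 0.5744 -0.1234  0.2112] tip [ 0.5842 -0.1241  0.1999]
tool [0.5031 0.0033 0.2442] d [-2.226 -4.841  0.019] w [-0.282 -5.809 -0.08 ] rows 3.194420922355926 4.061725602788925
t 5.3167 q [-0.41 -0.33  2.04  0.08  1.21  1.2 ] F [ 1.3 -0.5 -2.6] yaw/tilt/roll [-4.  30.9  1.6] HC [ 0.5744 -0.1234  0.2112] tip [ 0.5842 -0.1241  0.1999]
tool [0.5166 0.0877 0.2556] d [-2.616 -8.24  -0.417] w [-0.29  -7.809 -0.053] rows 5.189053952091062 5.457096848952824
```

Emit:
{"op": "drive_tool", "data": {
  "series": [
    {"x": -0.6,"y": -1.2,"z": 0,"ax": -0.1,"ay": -1.3,"az": 0},
    {"x": -1.2,"y": -2.4,"z": 0,"ax": -0.2,"ay": -2.6,"az": 0},
    {"x": -1.8,"y": -3.6,"z": 0,"ax": -0.3,"ay": -3.9,"az": 0},
    {"x": -2.2,"y": -4.8,"z": 0,"ax": -0.3,"ay": -5.0,"az": -0.1},
    {"x": -2.2,"y": -4.8,"z": 0,"ax": -0.3,"ay": -5.8,"az": -0.1}
  ]
}}

```text
time: 5.73
tool_pos: [0.5058, 0.0047, 0.2442]
tool_rot: [0.014, -0.606, 0.008, 0.796]
contact_force: [-0.2, -0.1, -1.1]
gripper_width: 0.107
```

```bash
python3 g.py hc .57 .0845 .23 70;python3 snap.py wrist w6;
```

```text
t 5.7333 q [-0.13 -0.05  1.72 -0.02  1.75  1.47] F [-0.2 -0.1 -1.1] yaw/tilt/roll [-3.4 59.7  3.2] HC [0.5728 0.0018 0.2302] tip [0.576  0.0017 0.2155]
tool [0.5066 0.0877 0.2556] d [-0.407 -3.322  0.189] w [ 0.073 -2.041  0.033] rows 2.009695164862359 1.4263768598948945
```

View pics/w6.png

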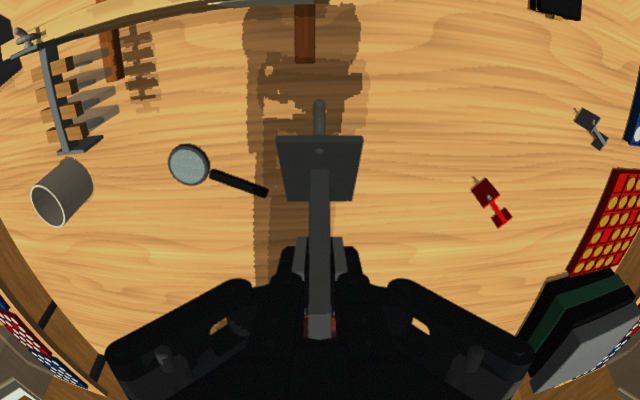

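Emit:
{"op": "drive_tool", "data": {
  "series": [
    {"x": -0.3,"y": -1.1,"z": 0.1,"ax": 0.1,"ay": -0.4,"az": 0},
    {"x": -0.4,"y": -2.2,"z": 0.2,"ax": 0.1,"ay": -0.8,"az": 0},
    {"x": -0.4,"y": -3.3,"z": 0.2,"ax": 0.1,"ay": -1.0,"az": 0},
    {"x": -0.4,"y": -3.3,"z": 0.2,"ax": 0.1,"ay": -1.0,"az": 0},
    {"x": -0.4,"y": -3.3,"z": 0.2,"ax": 0.1,"ay": -1.0,"az": 0}
  ]
}}

```text
time: 6.2
tool_pos: [0.505, 0.0832, 0.2523]
tool_rot: [0.018, -0.57, 0.013, 0.821]
contact_force: [-0.5, -0.7, -1.5]
gripper_width: 0.109
```

```bash
python3 g.py hc .57 .0845 .23 70;python3 snap.py wrist w7;
```

```text
t 6.2 q [0.01 0.01 1.65 0.02 1.84 1.62] F [-0.5 -0.7 -1.5] yaw/tilt/roll [-5.7 64.7  5.1] HC [0.5705 0.0794 0.2325] tip [0.5724 0.0793 0.2176]
tool [0.5066 0.0877 0.2556] d [-0.145 -0.185 -0.005] w [-0.084 -1.044  0.022] rows 0.14095105450250295 0.7315676587640977
```

View pics/w7.png

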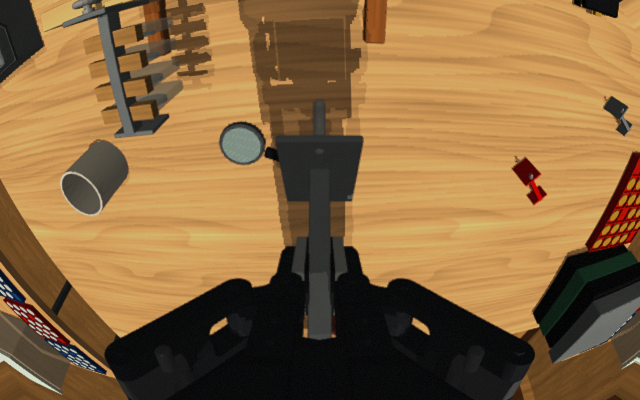

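```bash
python3 g.py hc .565 .0845 .23 30
```

```text
t 6.25 q [0.01 0.01 1.65 0.02 1.84 1.62] F [ 0.1  0.8 -2.1] yaw/tilt/roll [-5.9 64.6  5.2] HC [0.5705 0.0785 0.233 ] tip [0.5724 0.0784 0.2181]
tool [0.5    0.0878 0.2088] d [ 1.718 -0.208 -0.412] w [-0.109  6.95  -0.022] rows 1.0664946950462075 4.8539731225015785
```

Emit:
{"op": "drive_tool", "data": {
  "series": [
    {"x": 0.3,"y": -0.2,"z": -0.2,"ax": 0,"ay": 1.4,"az": 0},
    {"x": 0.7,"y": -0.2,"z": -0.3,"ax": -0.1,"ay": 2.8,"az": 0},
    {"x": 1.1,"y": -0.2,"z": -0.4,"ax": -0.1,"ay": 4.2,"az": 0},
    {"x": 1.5,"y": -0.2,"z": -0.4,"ax": -0.1,"ay": 5.6,"az": 0},
    {"x": 1.7,"y": -0.2,"z": -0.4,"ax": -0.1,"ay": 7.0,"az": 0}
  ]
}}

```text
time: 6.67
tool_pos: [0.4998, 0.0864, 0.2098]
tool_rot: [-0.011, 0.793, -0.016, -0.609]
contact_force: [-0.3, -0.0, -1.3]
gripper_width: 0.105
```

```bash
python3 g.py hc .57 .0845 .23 70;python3 snap.py wrist w8;
```

```text
t 6.6667 q [ 0.04 -0.41  2.07 -0.02  1.22  1.65] F [-0.3 -0.  -1.3] yaw/tilt/roll [-2.5 29.4  1.1] HC [0.5646 0.083  0.2316] tip [0.5748 0.0826 0.2206]
tool [0.5066 0.0877 0.2556] d [-1.704 -0.059 -0.733] w [-0.033 -8.123 -0.013] rows 1.1126533026449268 5.672540107595197
```

View pics/w8.png

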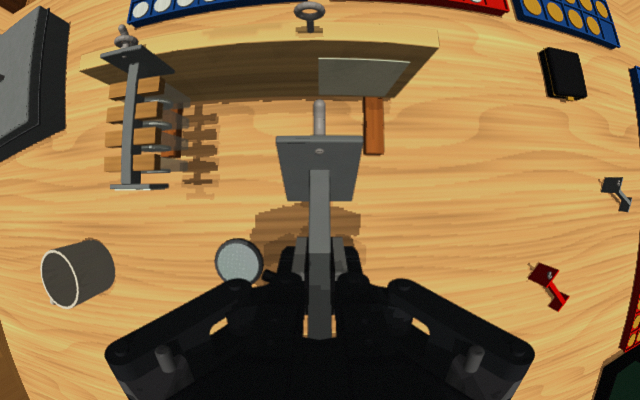

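Emit:
{"op": "drive_tool", "data": {
  "series": [
    {"x": 0.2,"y": 0,"z": -0.4,"ax": 0,"ay": 1.3,"az": 0},
    {"x": 0.3,"y": 0,"z": -0.8,"ax": 0,"ay": 2.6,"az": 0},
    {"x": 0.4,"y": 0,"z": -1.2,"ax": 0,"ay": 4.0,"az": 0},
    {"x": 0.4,"y": 0,"z": -1.2,"ax": 0,"ay": 4.0,"az": 0},
    {"x": 0.4,"y": 0,"z": -1.2,"ax": 0,"ay": 4.0,"az": 0}
  ]
}}

```text
time: 7.13
tool_pos: [0.5305, 0.0857, 0.2072]
tool_rot: [-0.008, 0.884, -0.017, -0.467]
contact_force: [-0.4, -0.3, -1.3]
gripper_width: 0.105
```

```bash
python3 g.py hc .57 .0845 .23 70;python3 snap.py wrist w9; python3 - <<'E'
from h import *
cv2.imwrite("pics/c8.png",cv2.resize(load("w8")["img"][0:100,240:450],None,fx=3.8,fy=3.8,interpolation=cv2.INTER_CUBIC))
cv2.imwrite("pics/c9.png",cv2.resize(load("w9")["img"][0:140,60:460],None,fx=2,fy=2,interpolation=cv2.INTER_CUBIC))
E
```

```text
t 7.1333 q [ 0.05 -0.54  2.22 -0.07  0.86  1.68] F [-0.4 -0.3 -1.3] yaw/tilt/roll [-2.2 10.   0.2] HC [0.5844 0.0828 0.2494] tip [0.5977 0.0822 0.2424]
tool [0.5066 0.0877 0.2556] d [-2.141 -0.041 -0.301] w [ -0.027 -12.006  -0.02 ] rows 1.2964291106079298 8.384111046135141
```

View pics/w9.png

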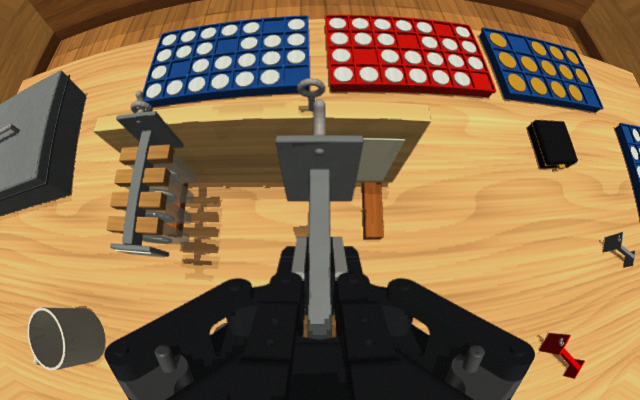

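View pics/c8.png

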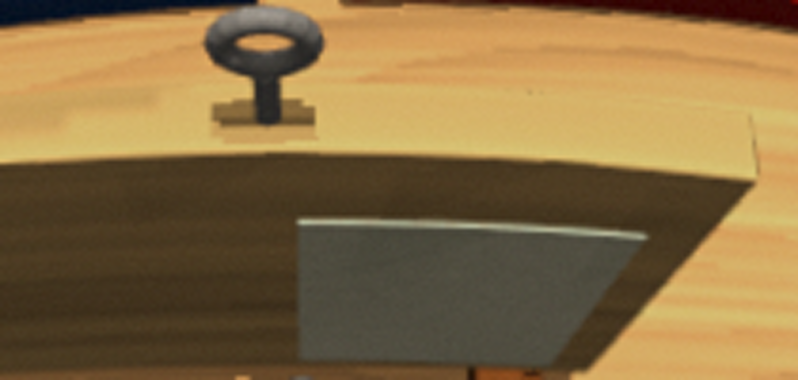

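View pics/c9.png

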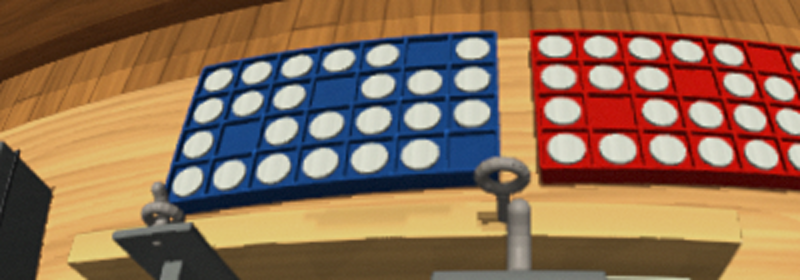

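```bash
python3 - <<'E'
from h import *
cv2.imwrite("pics/c9b.png",cv2.resize(load("w9")["img"][65:145,280:440],None,fx=5,fy=5,interpolation=cv2.INTER_CUBIC))
E
```

```text
(no output)
```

View pics/c9b.png

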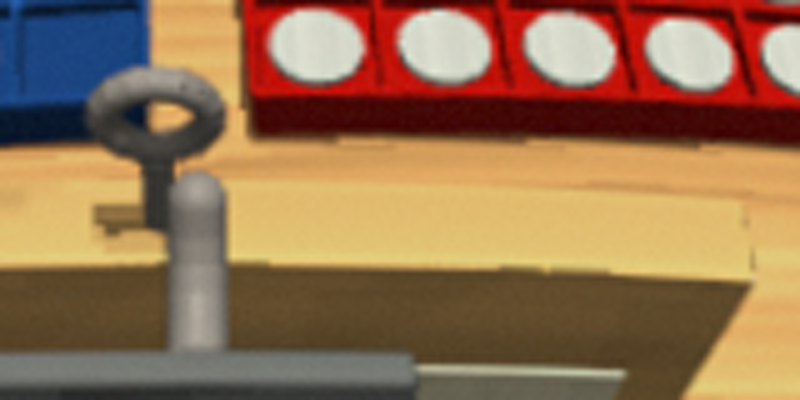

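```bash
python3 - <<'E'
from h import *
w8=load("w8");w9=load("w9");t=load("top0");s=load("side0")
E="E"
obs=[(w8,1,E,(309.6,10.9),1),(w8,1,[0,-55,165],(310.3,32.1),1),(w8,1,[-8,-150,165],(438.2,47.9),1),(w8,1,[8,-150,165],(437.4,30.3),1),
(w9,1,E,(311.2,87.8),1),(w9,1,[0,-55,165],(311.6,110.6),1),(w9,1,[-8,-150,165],(430,121.6),1),(w9,1,[8,-150,165],(428.6,105),1),(w9,1,[-8,150,165],(96,131),.5),(w9,1,[8,150,165],(99,116.5),.5)]
def res(p):
    o=[]
    for f,fi,P,px,w in obs:
        if P=="E": P=[0,-55,165+p[3]*1000]
        o.append(w*(proj(f,pose(p[:3],P),fi)[0]-px))
    return np.concatenate(o)
r=least_squares(res,[*BP,.02],x_scale=[.01,.01,.1,.01]); p=r.x
print(p,np.degrees(p[2]),r.fun.reshape(-1,2).round(1).tolist()); print("ring",pose(p[:3],[0,-55,165+p[3]*1000]))
# pure triangulation of the ring
def rt(P): return np.concatenate([proj(f,P[None],1)[0]-px for f,px in ((w8,(309.6,10.9)),(w9,(311.2,87.8)))])
q=least_squares(rt,[.646,.084,.185],x_scale=.01); print("tri",q.x,q.fun.round(1))
print("side/top pred",proj(s,pose(p[:3],[0,-55,165+p[3]*1000])),proj(t,pose(p[:3],[0,-55,165+p[3]*1000])))
# hook tip seen in w9 vs predicted from held()
from plant import sensors
Ra,ta=arm_now(sensors.state()); print("tip top px",proj(w9,ta+Ra.apply([.0663,0,.0654]),1))
E
```

```text
[ 0.64440694  0.14358469 -0.04157804  0.02787568] -2.3822462984192176 [[-0.9, 0.2], [-0.5, -1.1], [1.9, 0.8], [0.4, -0.3], [-0.7, -0.1], [-0.3, -1.3], [1.7, 0.4], [0.1, 0.2], [-2.5, 0.2], [-1.6, 0.0]]
ring [[0.64212081 0.08863222 0.19287568]]
tri [0.64309165 0.08812404 0.19146412] [-0.  -0.   0.1  0. ]
side/top pred [[342.40843305 148.55498481]] [[301.79666325 163.73676135]]
tip top px [[323.62647207  90.06455677]]
```

```bash
python3 - <<'E'
from h import *
from plant import sensors,cams
s=sensors.state(); f=cams.grab_frame("wrist"); pickle.dump(f,open("pics/w10.pkl","wb")); s2=sensors.state()
M=toolR(s["tool_rot"]); Rc=M.inv()*R.from_matrix(f["cam_to_world"][:3,:3]); tc=M.inv().apply(f["cam_to_world"][:3,3]-s["tool_pos"])
R0,t0=rel(); print(tc,t0, np.degrees((R0.inv()*Rc).as_rotvec()))
print(s["tool_pos"],s2["tool_pos"])
I={"cam_to_world":np.eye(4),"camera_matrix":f["camera_matrix"]}
print(proj(I,R.from_rotvec(X5[:3]).apply([.0663,0,.0654])+X5[3:],1))
E
```

```text
[-0.14266421 -0.0015927  -0.07398474] [-0.14203393  0.0010778  -0.07691024] [-0.1395632   0.21843235  0.00750125]
[0.53185193 0.08585687 0.20910366] [0.53269768 0.08599692 0.21030669]
[[319.47742265 101.43047492]]
```

```bash
python3 - <<'E'
from h import *
from plant import sensors,cams
for i in range(3):
    f=cams.grab_frame("wrist"); s=sensors.state(); print(f["cam_to_world"][:3,3].round(5),R.from_matrix(f["cam_to_world"][:3,:3]).as_rotvec().round(4),s["tool_pos"].round(4),s["tool_rot"].round(4),s["joint_pos"].round(4), s["contact_force"].round(2))
print(load("w9")["cam_to_world"][:3,3],load("w10")["cam_to_world"][:3,3])
E
```

```text
[0.51253 0.08852 0.36973] [-2.0218  2.1003 -0.3244] [0.5331 0.0861 0.2109] [-0.0085  0.8857 -0.0172 -0.4638] [ 0.0484 -0.5338  2.2186 -0.0664  0.8537  1.6854] [ 1.34  0.31 -1.28]
[0.51277 0.08864 0.37028] [-2.0213  2.0995 -0.3254] [0.5333 0.0862 0.211 ] [-0.0085  0.8858 -0.0171 -0.4636] [ 0.0486 -0.5337  2.2185 -0.0664  0.8532  1.6855] [-0.42  0.18 -1.88]
[0.51283 0.08875 0.37041] [-2.0211  2.0989 -0.3259] [0.5332 0.0864 0.2109] [-0.0085  0.8859 -0.017  -0.4635] [ 0.0489 -0.5338  2.2187 -0.0665  0.8529  1.6856] [ 0.31  0.41 -2.09]
[0.51114917 0.08829672 0.36671906] [0.51200473 0.08840136 0.36856829]
```

```bash
python3 - <<'E'
from h import *
from plant import sensors,cams
s0=sensors.state(); f=cams.grab_frame("wrist"); s=sensors.state(); pickle.dump(f,open("pics/w11.pkl","wb")); pickle.dump((s0,s),open("pics/s11.pkl","wb"))
print(f["cam_to_world"][:3,3],s0["tool_pos"],s["tool_pos"])
M=toolR(s["tool_rot"]); Rc=M.inv()*R.from_matrix(f["cam_to_world"][:3,:3]); tc=M.inv().apply(f["cam_to_world"][:3,3]-(s["tool_pos"]+s0["tool_pos"])/2)
print(Rc.as_rotvec(),tc)
cv2.imwrite("pics/c11.png",cv2.resize(f["img"][65:145,280:440],None,fx=5,fy=5,interpolation=cv2.INTER_CUBIC))
cv2.imwrite("pics/c11b.png",cv2.resize(f["img"][60:160,80:180],None,fx=5,fy=5,interpolation=cv2.INTER_CUBIC))
E
```

```text
[0.51276239 0.08884883 0.37029327] [0.53323085 0.0863601  0.21091946] [0.53309942 0.0864169  0.21066514]
[0.98346194 0.98615824 1.33744416] [-0.14271769 -0.00155895 -0.0741088 ]
```

View pics/c11.png

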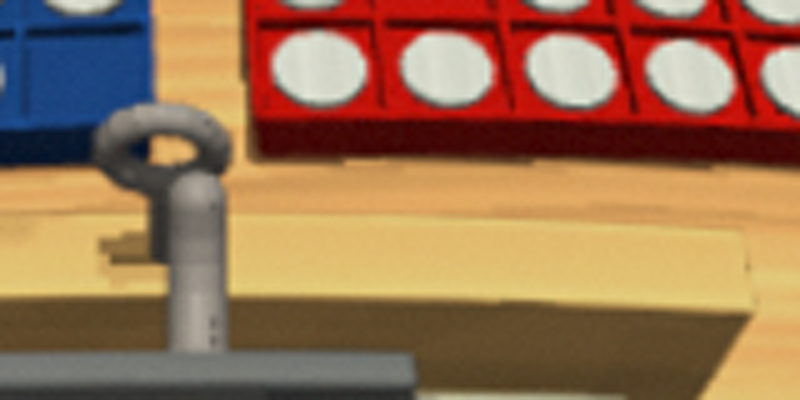

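View pics/c11b.png

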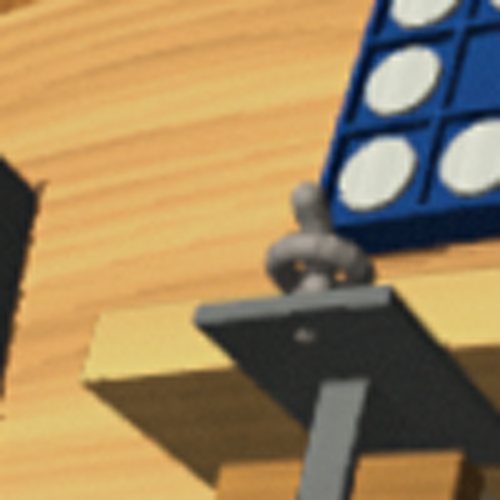

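```bash
python3 - <<'E'
from h import *
w8=load("w8");w9=load("w9");w11=load("w11")
E="E"
o8=[(w8,1,E,(309.6,10.9),1),(w8,1,[0,-55,165],(310.3,32.1),1),(w8,1,[-8,-150,165],(438.2,47.9),1),(w8,1,[8,-150,165],(437.4,30.3),1)]
o9=[(w9,1,E,(311.2,87.8),1),(w9,1,[0,-55,165],(311.6,110.6),1),(w9,1,[-8,-150,165],(430,121.6),1),(w9,1,[8,-150,165],(428.6,105),1),(w9,1,[-8,150,165],(96,131),.5),(w9,1,[8,150,165],(99,116.5),.5)]
o11=[(w11,1,E,(312.4,94.8),1),(w11,1,[0,-55,165],(312.7,116.8),1),(w11,1,[-8,-150,165],(430.2,127.6),1),(w11,1,[8,-150,165],(428.6,111.4),1),(w11,1,[-8,150,165],(96.8,136.4),1),(w11,1,[8,150,165],(100.2,122.4),1)]
def mk(obs):
  def res(p):
    o=[]
    for f,fi,P,px,w in obs:
        if P=="E": P=[0,-55,165+p[3]*1000]
        o.append(w*(proj(f,pose(p[:3],P),fi)[0]-px))
    return np.concatenate(o)
  return res
for o in (o11,o9,o8+o9,o9+o11+o8):
  r=least_squares(mk(o),[*BP,.02],x_scale=[.01,.01,.1,.01]); p=r.x
  print(p.round(4),np.degrees(p[2]),"ring",pose(p[:3],[0,-55,165+p[3]*1000]).round(4),np.abs(r.fun).max().round(1)); print(r.fun.reshape(-1,2).round(1).tolist())
E
```

```text
[ 0.6443  0.1431 -0.0413  0.0278] -2.365999778250422 ring [[0.642  0.0882 0.1928]] 2.9
[[0.0, -0.0], [0.3, -1.1], [1.9, 0.5], [0.5, -0.1], [-2.9, -0.1], [-1.7, -1.0]]
[ 0.6447  0.1435 -0.0435  0.0276] -2.494391635858836 ring [[0.6423 0.0885 0.1926]] 2.3
[[-0.5, 0.0], [-0.2, -1.4], [1.8, 0.4], [0.2, 0.2], [-2.3, -0.0], [-1.5, -0.2]]
[ 0.6444  0.1436 -0.0416  0.0279] -2.3822462984192176 ring [[0.6421 0.0886 0.1929]] 2.5
[[-0.9, 0.2], [-0.5, -1.1], [1.9, 0.8], [0.4, -0.3], [-0.7, -0.1], [-0.3, -1.3], [1.7, 0.4], [0.1, 0.2], [-2.5, 0.2], [-1.6, 0.0]]
[ 0.6444  0.1434 -0.0415  0.0278] -2.377742781482442 ring [[0.6421 0.0885 0.1928]] 3.1
[[-0.5, -0.0], [-0.1, -1.3], [1.9, 0.4], [0.2, 0.2], [-2.4, 0.2], [-1.6, 0.0], [-0.4, -0.1], [-0.1, -1.2], [1.6, 0.4], [0.2, -0.2], [-3.1, -0.1], [-1.9, -1.0], [-0.6, 0.2], [-0.3, -1.1], [2.1, 0.8], [0.6, -0.3]]
```

```bash
cat >> h.py <<'E'
def rel(): return R.from_rotvec([.98346194,.98615824,1.33744416]), np.array([-.14271769,-.00155895,-.0741088])
BP=np.array([.6443,.1432,np.radians(-2.4)])
RING=np.array([.642,.0884,.1925])
def bw(v): return R.from_euler('z',BP[2]).apply(np.asarray(v)/1000.)
E
cat > k.py <<'E'
# k.py dx dy dz tilt [roll] : hook_center at RING+(-6,0,13.7)+d (mm, board axes)
from h import *
from plant import sensors
import sys
s=sensors.state(); Ra,ta=arm_now(s)
Rb=R.from_euler('z',BP[2]).inv()*Ra; m=Rb.as_matrix(); tilt=np.degrees(np.arctan2(-m[2,0],m[0,0])) 
rv=(R.from_euler('y',tilt,degrees=True).inv()*Rb).as_rotvec(degrees=True)
hc=R.from_euler('z',BP[2]).inv().apply(ta+Ra.apply(HC)-RING)*1000-[-6,0,13.7]
tp=R.from_euler('z',BP[2]).inv().apply(ta+Ra.apply(TIP)-RING)*1000
print("t %.2f"%s["time"],"q",s["joint_pos"].round(2),"F",s["contact_force"].round(1),"M",s["ft_torque"].round(2),"| tilt %.1f err"%tilt,rv.round(2),"HC off",hc.round(1),"tip-ring",tp.round(1))
if len(sys.argv)>4:
    a=list(map(float,sys.argv[1:5]))
    p,Rt=tool_for(HC,RING+bw([-6+a[0],a[1],13.7+a[2]]),BP[2],a[3])
    d,w=delta(s,p,Rt); print("d",d,"w",w,"rows %.1f %.1f"%(np.linalg.norm(d)*25/41.7,np.linalg.norm(w)*5/7.16))
E
python3 k.py -40 0 10 42; python3 k.py -30 0 0 75
```

```text
t 7.43 q [ 0.05 -0.53  2.22 -0.07  0.85  1.69] F [-0.2 -0.6 -0.7] M [ 0.03  0.44 -0.05] | tilt 9.7 err [-0.35 -0.    0.13] HC off [-52.1  -5.1  45.8] tip-ring [-44.8  -5.1  52.6]
d [ 0.028 -0.22   0.125] w [ 0.086 -6.456 -0.036] rows 0.2 4.5
t 7.43 q [ 0.05 -0.53  2.22 -0.07  0.85  1.69] F [-0.2 -0.6 -0.7] M [ 0.03  0.44 -0.05] | tilt 9.7 err [-0.35 -0.    0.13] HC off [-52.1  -5.1  45.8] tip-ring [-44.8  -5.1  52.6]
d [-0.478 -0.217 -1.014] w [  0.101 -13.056  -0.039] rows 0.7 9.1
```

Emit:
{"op": "drive_tool", "data": {
  "series": [
    {"x": 0,"y": -0.1,"z": 0,"ax": 0.1,"ay": -1.3,"az": 0},
    {"x": 0,"y": -0.2,"z": 0,"ax": 0.1,"ay": -2.6,"az": 0},
    {"x": 0,"y": -0.2,"z": 0.1,"ax": 0.1,"ay": -3.9,"az": 0},
    {"x": 0,"y": -0.2,"z": 0.1,"ax": 0.1,"ay": -5.2,"az": 0},
    {"x": 0,"y": -0.2,"z": 0.1,"ax": 0.1,"ay": -6.5,"az": 0}
  ]
}}

```text
time: 7.85
tool_pos: [0.5315, 0.0918, 0.2097]
tool_rot: [-0.017, 0.72, -0.016, -0.694]
contact_force: [0.4, -0.0, -2.1]
gripper_width: 0.107
```

```bash
python3 k.py -30 0 0 75
```

```text
t 7.85 q [ 0.03 -0.16  1.86 -0.    1.41  1.65] F [ 0.4 -0.  -2.1] M [0.06 0.02 0.04] | tilt 42.4 err [-0.04  0.   -0.14] HC off [-39.6  -0.2  10.9] tip-ring [-38.1  -0.3  11.5]
d [-0.987 -0.011 -0.668] w [ 0.007 -6.517 -0.007] rows 0.7 4.6
```

Emit:
{"op": "drive_tool", "data": {
  "series": [
    {"x": -0.3,"y": 0,"z": -0.1,"ax": 0,"ay": -1.4,"az": 0},
    {"x": -0.6,"y": 0,"z": -0.3,"ax": 0,"ay": -2.8,"az": 0},
    {"x": -0.8,"y": 0,"z": -0.5,"ax": 0,"ay": -4.2,"az": 0},
    {"x": -1.0,"y": 0,"z": -0.7,"ax": 0,"ay": -5.5,"az": 0},
    {"x": -1.0,"y": 0,"z": -0.7,"ax": 0,"ay": -6.5,"az": 0}
  ]
}}

```text
time: 8.27
tool_pos: [0.55, 0.0906, 0.2349]
tool_rot: [0.02, -0.498, 0.01, 0.867]
contact_force: [0.0, 0.1, -2.0]
gripper_width: 0.106
```

Emit:
{"op": "drive_tool", "data": {
  "series": [
    {"x": 0,"y": 0,"z": 0,"ax": 0,"ay": 0,"az": 0},
    {"x": 0,"y": 0,"z": 0,"ax": 0,"ay": 0,"az": 0},
    {"x": 0,"y": 0,"z": 0,"ax": 0,"ay": 0,"az": 0}
  ]
}}

```text
time: 8.52
tool_pos: [0.547, 0.091, 0.2338]
tool_rot: [0.02, -0.499, 0.01, 0.866]
contact_force: [-0.2, 0.1, -0.9]
gripper_width: 0.108
```

```bash
python3 k.py 0 0 0 75; python3 snap.py wrist w12 200 0 440 160 3; python3 snap.py side s12 250 90 410 210 5
```

```text
t 8.52 q [0.01 0.23 1.48 0.03 1.96 1.63] F [-0.2  0.1 -0.9] M [-0.01 -0.35  0.01] | tilt 74.6 err [-0.04  0.   -0.03] HC off [-30.1  -0.3  -0.8] tip-ring [-36.7  -0.3  -2.1]
d [-0.648 -0.018 -1.023] w [ 0.002 -0.074 -0.01 ] rows 0.7 0.1
```

View pics/w12.png

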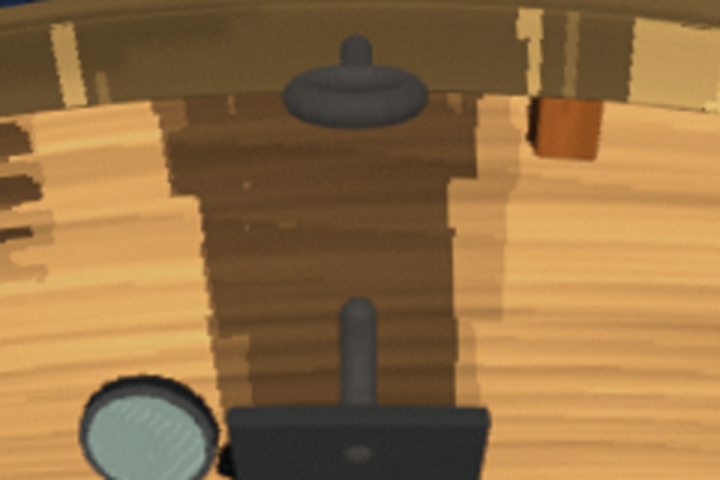

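View pics/s12.png

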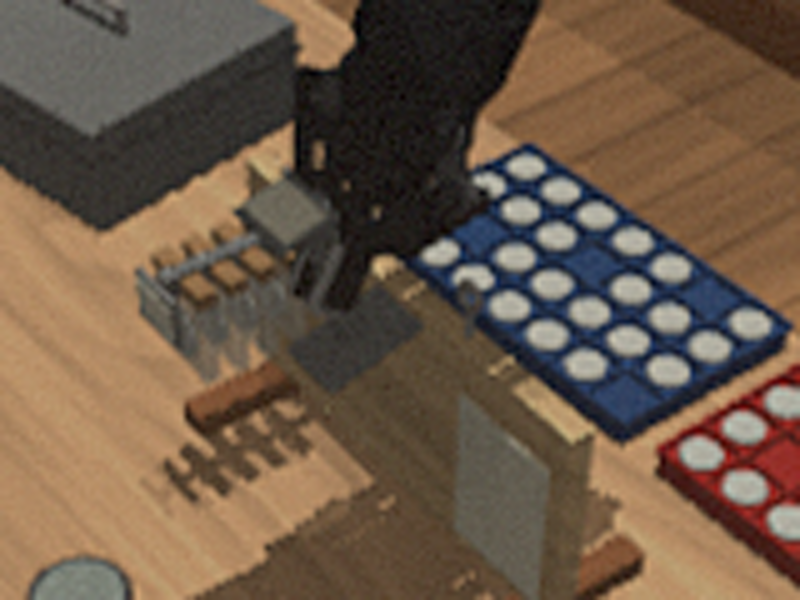

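```bash
python3 - <<'E'
from h import *
f=load("w12"); print("ring pred",proj(f,RING,1), "obs",(200+355.5/3,97/3), "top of ring",proj(f,RING+[0,0,.01],1))
M=f["cam_to_world"]
P=np.array([[66.3,0,62.4],[66.3,0,65.4],[69.3,0,62.4],[50,20,60],[50,-20,60]])/1000
Pw=(R.from_rotvec(X5[:3]).apply(P)+X5[3:])@M[:3,:3].T+M[:3,3]; print(proj(f,Pw,1), Pw[0])
# triangulate ring with all settled views
w8=load("w8");w11=load("w11");w9=load("w9")
O=[(w8,(309.6,10.9)),(w9,(311.2,87.8)),(w11,(312.4,94.8)),(f,(318.5,32.3))]
for S in (O,[O[2],O[3]]):
  rt=lambda P: np.concatenate([proj(g,P[None],1)[0]-px for g,px in S])
  q=least_squares(rt,RING,x_scale=.01); print("tri",q.x.round(4),q.fun.round(1))
E
```

```text
ring pred [[318.48263707  35.33372679]] obs (318.5, 32.333333333333336) top of ring [[318.4266772   43.05713282]]
[[319.49129357 105.7477056 ]
 [319.47742265 101.43047492]
 [319.49394807 101.36142391]
 [275.91021444 135.51528904]
 [363.0874362  135.43862433]] [0.60515879 0.08964162 0.18905212]
tri [0.643  0.0882 0.1915] [-0.2  0.  -0.1  0.  -0.1 -0.1  0.3 -0. ]
tri [0.643  0.0883 0.1914] [-0.2  0.   0.1 -0. ]
```

```bash
python3 - <<'E'
from h import *
f=load("w12"); im=f["img"]
cv2.imwrite("pics/c12.png",cv2.resize(cv2.convertScaleAbs(im[90:215,265:375],alpha=2.2),None,fx=4.8,fy=4.8,interpolation=cv2.INTER_CUBIC))
E
```

```text
(no output)
```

View pics/c12.png

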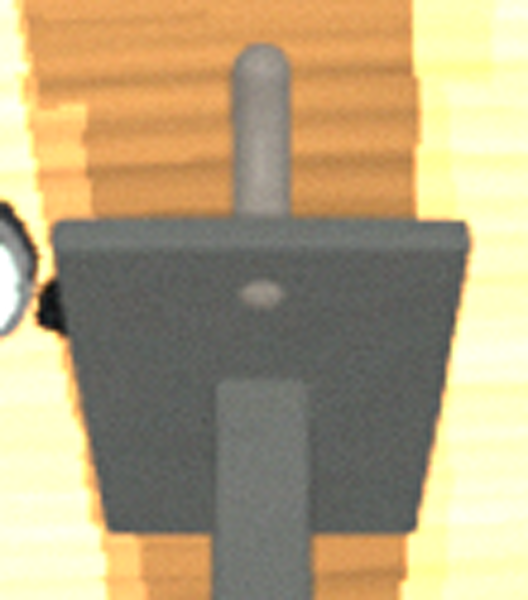

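```bash
python3 - <<'E'
from h import *
f=load("w12"); g=lambda u,v:(265+u/4.8,90+v/4.8)
pts=[([50,20,60],g(53,221)),([50,-20,60],g(468,221)),([46,20,60],g(55,250)),([46,-20,60],g(468,250)),([46,20,0],g(107,531)),([46,-20,0],g(416,532)),([46,5,38],g(217,380)),([46,-5,38],g(309,380)),([66.3,0,62.4],g(262,71)),([66.3,0,62.4],g(262,71))]
x,r=fit6(f,pts,X5); print(x.tolist(),r.round(1).tolist())
E
```

```text
[1.9562113910945453, -1.9530317622172888, 0.47251405359541243, 0.00014914808609738016, 0.04455230696742253, 0.17045622814565692] [[0.1, -0.5], [0.4, -0.5], [-1.0, 0.3], [1.0, 0.4], [0.1, 0.2], [0.1, 0.1], [-0.5, -1.1], [-0.1, -1.1], [-0.1, 1.2], [-0.1, 1.2]]
```

```bash
cat >> h.py <<'E'
X5=np.array([1.9562113910945453,-1.9530317622172888,.47251405359541243,.00014914808609738016,.04455230696742253,.17045622814565692])
RING=np.array([.6430,.0882,.1915])
E
python3 k.py -8 0 0.5 75;python3 k.py 0 0 0.5 75
```

```text
t 8.62 q [0.01 0.23 1.48 0.03 1.96 1.63] F [-0.1 -0.4 -1.3] M [-0.02 -0.39 -0.01] | tilt 74.7 err [ 0.   -0.   -0.09] HC off [-31.9  -0.1   0.6] tip-ring [-38.5  -0.1  -0.7]
d [-0.491 -0.005 -0.828] w [-0.013 -0.068 -0.011] rows 0.6 0.0
t 8.62 q [0.01 0.23 1.48 0.03 1.96 1.63] F [-0.1 -0.4 -1.3] M [-0.02 -0.39 -0.01] | tilt 74.7 err [ 0.   -0.   -0.09] HC off [-31.9  -0.1   0.6] tip-ring [-38.5  -0.1  -0.7]
d [-0.651 -0.006 -1.105] w [-0.013 -0.068 -0.011] rows 0.8 0.0
```

Emit:
{"op": "drive_tool", "data": {
  "series": [
    {"x": -0.12,"y": 0,"z": -0.2,"ax": 0,"ay": 0,"az": 0},
    {"x": -0.25,"y": 0,"z": -0.4,"ax": 0,"ay": 0,"az": 0},
    {"x": -0.37,"y": 0,"z": -0.6,"ax": 0,"ay": -0.1,"az": 0},
    {"x": -0.45,"y": 0,"z": -0.75,"ax": 0,"ay": -0.1,"az": 0},
    {"x": -0.5,"y": 0,"z": -0.83,"ax": 0,"ay": -0.1,"az": 0}
  ]
}}

```text
time: 9.03
tool_pos: [0.5718, 0.0897, 0.234]
tool_rot: [0.02, -0.494, 0.01, 0.869]
contact_force: [-0.1, 0.1, -1.4]
gripper_width: 0.106
```

Emit:
{"op": "drive_tool", "data": {
  "series": [
    {"x": 0,"y": 0,"z": 0,"ax": 0,"ay": 0,"az": 0},
    {"x": 0,"y": 0,"z": 0,"ax": 0,"ay": 0,"az": 0},
    {"x": 0,"y": 0,"z": 0,"ax": 0,"ay": 0,"az": 0}
  ]
}}

```text
time: 9.28
tool_pos: [0.571, 0.0898, 0.234]
tool_rot: [0.02, -0.494, 0.01, 0.869]
contact_force: [-0.1, 0.7, -1.9]
gripper_width: 0.106
```

```bash
python3 k.py 0 0 0.5 75; python3 snap.py wrist w13 265 40 375 165 5; python3 - <<'E'
from h import *
f=load("w13"); print("ring pred",proj(f,RING,1),proj(f,RING+bw([0,10,0]),1),proj(f,RING+bw([0,-10,0]),1))
i=cv2.convertScaleAbs(f["img"][40:160,265:375],alpha=2.2); cv2.imwrite("pics/w13.png",cv2.resize(i,None,fx=5,fy=5,interpolation=cv2.INTER_CUBIC))
E
```

```text
t 9.28 q [0.01 0.29 1.41 0.03 1.98 1.63] F [-0.1  0.7 -1.9] M [-0.03 -0.37  0.04] | tilt 75.3 err [ 0.02 -0.   -0.1 ] HC off [-7.8 -0.4 -0.8] tip-ring [-14.7  -0.4  -2.1]
d [-0.189 -0.013 -0.245] w [-0.017  0.065 -0.011] rows 0.2 0.0
ring pred [[318.63376224  82.15930347]] [[296.28087877  82.43139218]] [[340.99919235  82.2690152 ]]
```

View pics/w13.png

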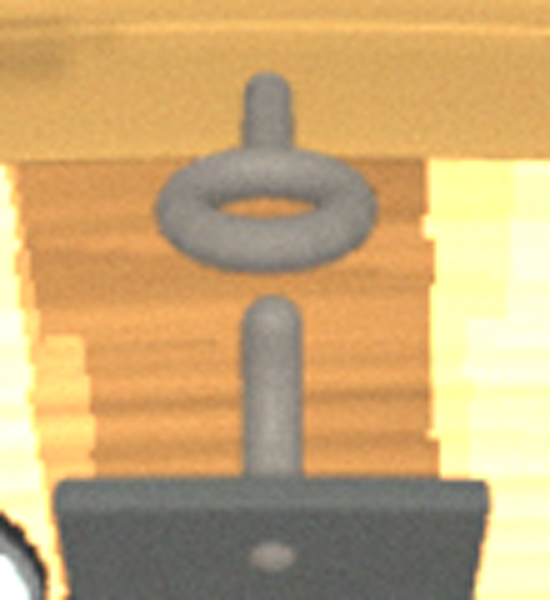

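Emit:
{"op": "drive_tool", "data": {
  "series": [
    {"x": -0.05,"y": -0.02,"z": -0.06,"ax": 0,"ay": 0,"az": 0},
    {"x": -0.1,"y": -0.02,"z": -0.12,"ax": 0,"ay": 0,"az": 0},
    {"x": -0.15,"y": -0.02,"z": -0.18,"ax": 0,"ay": 0,"az": 0},
    {"x": -0.19,"y": -0.02,"z": -0.24,"ax": 0,"ay": 0,"az": 0},
    {"x": -0.19,"y": -0.02,"z": -0.24,"ax": 0,"ay": 0,"az": 0}
  ]
}}

```text
time: 9.75
tool_pos: [0.579, 0.0899, 0.2352]
tool_rot: [0.02, -0.494, 0.01, 0.869]
contact_force: [-0.0, 0.2, -2.2]
gripper_width: 0.108
```

Emit:
{"op": "drive_tool", "data": {
  "series": [
    {"x": 0,"y": 0,"z": 0,"ax": 0,"ay": 0,"az": 0},
    {"x": 0,"y": 0,"z": 0,"ax": 0,"ay": 0,"az": 0},
    {"x": 0,"y": 0,"z": 0,"ax": 0,"ay": 0,"az": 0}
  ]
}}

```text
time: 10.0
tool_pos: [0.5786, 0.0899, 0.2351]
tool_rot: [0.02, -0.494, 0.01, 0.869]
contact_force: [0.3, -0.2, -1.7]
gripper_width: 0.105
```

```bash
python3 k.py 0 0 0.5 70;python3 k.py 0 0 0.5 65; python3 - <<'E'
from h import *
from plant import cams
f=cams.grab_frame("wrist"); print("ring pred",proj(f,RING,1)); pickle.dump(f,open("pics/w14.pkl","wb"))
i=cv2.convertScaleAbs(f["img"][40:160,265:375],alpha=2.2); cv2.imwrite("pics/w14.png",cv2.resize(i,None,fx=5,fy=5,interpolation=cv2.INTER_CUBIC))
E
```

```text
t 10.00 q [0.01 0.31 1.39 0.03 1.98 1.63] F [ 0.3 -0.2 -1.7] M [ 0.01 -0.37 -0.07] | tilt 75.3 err [ 0.02 -0.   -0.09] HC off [-0.2  0.1  0.4] tip-ring [-7.   0.1 -0.9]
d [ 0.232  0.008 -0.033] w [-0.021  1.063 -0.012] rows 0.1 0.7
t 10.00 q [0.01 0.31 1.39 0.03 1.98 1.63] F [ 0.3 -0.2 -1.7] M [ 0.01 -0.37 -0.07] | tilt 75.3 err [ 0.02 -0.   -0.09] HC off [-0.2  0.1  0.4] tip-ring [-7.   0.1 -0.9]
d [ 0.455  0.009 -0.079] w [-0.025  2.063 -0.013] rows 0.3 1.4
ring pred [[319.71525186  95.46735825]]
```

View pics/w14.png

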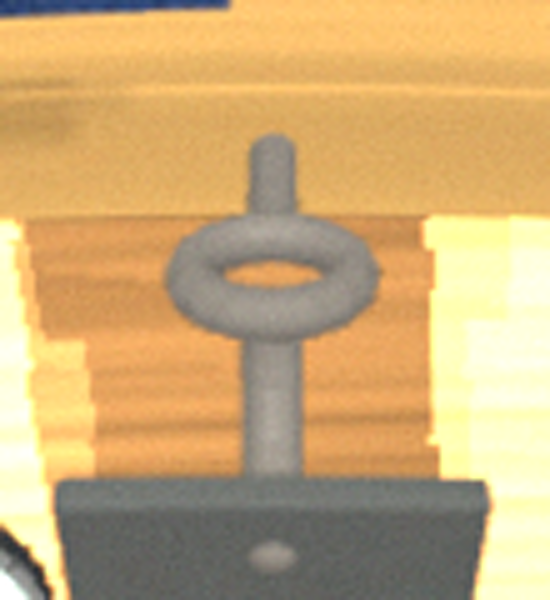

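```bash
cat > arc.py <<'E'
# arc.py dx dy dz tilts... : rows
from h import *
from plant import sensors
import sys
s=sensors.state(); a=list(map(float,sys.argv[1:4]))
for t in map(float,sys.argv[4:]):
    p,Rt=tool_for(HC,RING+bw([-6+a[0],a[1],13.7+a[2]]),BP[2],t); d,w=delta(s,p,Rt); print(t,d.round(2),w.round(2))
E
python3 arc.py 0 0 .3 73 70 67 64 61
```

```text
73.0 [ 0.1   0.01 -0.02] [-0.02  0.46 -0.01]
70.0 [ 0.24  0.01 -0.04] [-0.02  1.06 -0.01]
67.0 [ 0.37  0.01 -0.06] [-0.02  1.66 -0.01]
64.0 [ 0.5   0.01 -0.09] [-0.03  2.26 -0.01]
61.0 [ 0.64  0.01 -0.13] [-0.03  2.86 -0.01]
```

Emit:
{"op": "drive_tool", "data": {
  "series": [
    {"x": 0.1,"y": 0,"z": -0.02,"ax": 0,"ay": 0.46,"az": 0},
    {"x": 0.24,"y": 0,"z": -0.04,"ax": 0,"ay": 1.06,"az": 0},
    {"x": 0.37,"y": 0,"z": -0.06,"ax": 0,"ay": 1.66,"az": 0},
    {"x": 0.5,"y": 0,"z": -0.09,"ax": 0,"ay": 2.26,"az": 0},
    {"x": 0.5,"y": 0,"z": -0.09,"ax": 0,"ay": 2.26,"az": 0}
  ]
}}

```text
time: 10.47
tool_pos: [0.5731, 0.0904, 0.2238]
tool_rot: [0.019, -0.578, 0.012, 0.816]
contact_force: [0.2, -0.7, -1.6]
gripper_width: 0.108
```

Emit:
{"op": "drive_tool", "data": {
  "series": [
    {"x": 0,"y": 0,"z": 0,"ax": 0,"ay": 0,"az": 0},
    {"x": 0,"y": 0,"z": 0,"ax": 0,"ay": 0,"az": 0}
  ]
}}

```text
time: 10.63
tool_pos: [0.5743, 0.0901, 0.2234]
tool_rot: [0.019, -0.577, 0.012, 0.816]
contact_force: [-0.1, -0.1, -2.1]
gripper_width: 0.111
```

```bash
python3 k.py; python3 arc.py 0 0 .3 61 58 55 52 49; python3 - <<'E'
from h import *
from plant import cams
f=cams.grab_frame("wrist"); print("ring pred",proj(f,RING,1)); pickle.dump(f,open("pics/w15.pkl","wb"))
i=cv2.convertScaleAbs(f["img"][40:160,265:375],alpha=2.2); cv2.imwrite("pics/w15.png",cv2.resize(i,None,fx=5,fy=5,interpolation=cv2.INTER_CUBIC))
E
```

```text
t 10.63 q [0.02 0.18 1.52 0.02 1.79 1.63] F [-0.1 -0.1 -2.1] M [-0.01 -0.25  0.03] | tilt 64.1 err [ 0.03 -0.   -0.15] HC off [0.1 0.  0.6] tip-ring [-3.8  0.  -0.6]
61.0 [ 0.15  0.01 -0.01] [-0.03  0.61 -0.02]
58.0 [ 0.28  0.01 -0.03] [-0.03  1.21 -0.02]
55.0 [ 0.42  0.01 -0.06] [-0.03  1.81 -0.02]
52.0 [ 0.55  0.01 -0.1 ] [-0.03  2.41 -0.02]
49.0 [ 0.68  0.01 -0.14] [-0.04  3.01 -0.02]
ring pred [[319.57707663  99.73310487]]
```

View pics/w15.png

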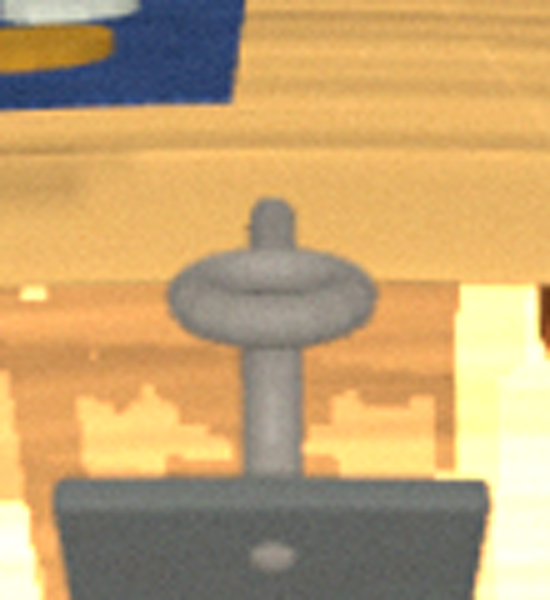

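Emit:
{"op": "drive_tool", "data": {
  "series": [
    {"x": 0.15,"y": 0,"z": -0.01,"ax": 0,"ay": 0.6,"az": 0},
    {"x": 0.28,"y": 0,"z": -0.03,"ax": 0,"ay": 1.2,"az": 0},
    {"x": 0.42,"y": 0,"z": -0.06,"ax": 0,"ay": 1.8,"az": 0},
    {"x": 0.55,"y": 0,"z": -0.1,"ax": 0,"ay": 2.4,"az": 0},
    {"x": 0.55,"y": 0,"z": -0.1,"ax": 0,"ay": 2.4,"az": 0}
  ]
}}

```text
time: 11.1
tool_pos: [0.5709, 0.0904, 0.2089]
tool_rot: [0.018, -0.659, 0.014, 0.752]
contact_force: [-0.3, 0.5, -1.2]
gripper_width: 0.106
```

Emit:
{"op": "drive_tool", "data": {
  "series": [
    {"x": 0,"y": 0,"z": 0,"ax": 0,"ay": 0,"az": 0},
    {"x": 0,"y": 0,"z": 0,"ax": 0,"ay": 0,"az": 0}
  ]
}}

```text
time: 11.27
tool_pos: [0.5724, 0.0902, 0.2095]
tool_rot: [0.018, -0.659, 0.014, 0.752]
contact_force: [0.4, 1.4, -1.4]
gripper_width: 0.106
```

```bash
python3 k.py; python3 arc.py 0 0 .3 49 46 43 40; python3 - <<'E'
from h import *
from plant import cams
f=cams.grab_frame("wrist"); print("ring pred",proj(f,RING,1)); pickle.dump(f,open("pics/w16.pkl","wb"))
i=cv2.convertScaleAbs(f["img"][40:160,265:375],alpha=2.2); cv2.imwrite("pics/w16.png",cv2.resize(i,None,fx=5,fy=5,interpolation=cv2.INTER_CUBIC))
E
```

```text
t 11.27 q [0.02 0.05 1.66 0.01 1.57 1.64] F [ 0.4  1.4 -1.4] M [ 0.01 -0.1  -0.02] | tilt 52.1 err [ 0.03 -0.   -0.2 ] HC off [0.4 0.  0.1] tip-ring [-0.4 -0.  -0.3]
49.0 [0.14 0.01 0.  ] [-0.03  0.62 -0.02]
46.0 [ 0.27  0.01 -0.02] [-0.04  1.22 -0.03]
43.0 [ 0.4   0.01 -0.04] [-0.04  1.82 -0.03]
40.0 [ 0.54  0.01 -0.08] [-0.04  2.42 -0.03]
ring pred [[319.44309667 105.580136  ]]
```

View pics/w16.png

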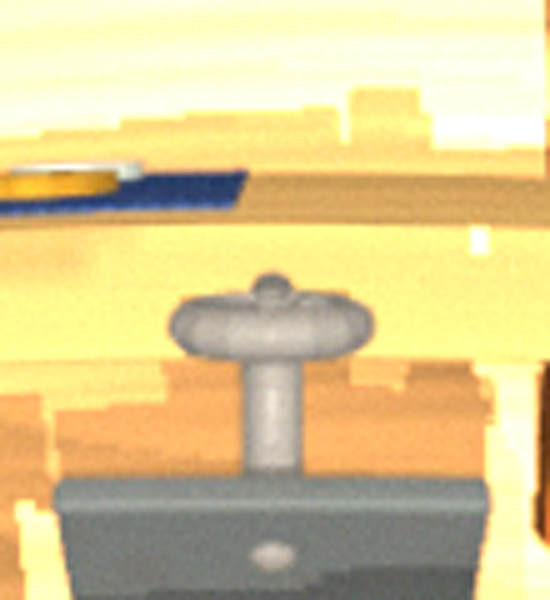

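Emit:
{"op": "drive_tool", "data": {
  "series": [
    {"x": 0.14,"y": 0,"z": 0,"ax": 0,"ay": 0.6,"az": 0},
    {"x": 0.27,"y": 0,"z": -0.02,"ax": 0,"ay": 1.2,"az": 0},
    {"x": 0.4,"y": 0,"z": -0.04,"ax": 0,"ay": 1.8,"az": 0},
    {"x": 0.54,"y": 0,"z": -0.08,"ax": 0,"ay": 2.4,"az": 0},
    {"x": 0.54,"y": 0,"z": -0.08,"ax": 0,"ay": 2.4,"az": 0}
  ]
}}

```text
time: 11.73
tool_pos: [0.571, 0.0904, 0.1948]
tool_rot: [-0.016, 0.734, -0.016, -0.679]
contact_force: [0.1, 0.8, -1.6]
gripper_width: 0.104
```

Emit:
{"op": "drive_tool", "data": {
  "series": [
    {"x": 0,"y": 0,"z": 0,"ax": 0,"ay": 0,"az": 0},
    {"x": 0,"y": 0,"z": 0,"ax": 0,"ay": 0,"az": 0}
  ]
}}

```text
time: 11.9
tool_pos: [0.5728, 0.0902, 0.1962]
tool_rot: [-0.016, 0.734, -0.016, -0.679]
contact_force: [-0.3, 0.5, -1.9]
gripper_width: 0.106
```

```bash
python3 k.py; python3 arc.py 0 0 .3 37 34 31 28; python3 - <<'E'
from h import *
from plant import cams
f=cams.grab_frame("wrist"); print("ring pred",proj(f,RING,1)); pickle.dump(f,open("pics/w17.pkl","wb"))
i=cv2.convertScaleAbs(f["img"][40:160,265:375],alpha=1.8); cv2.imwrite("pics/w17.png",cv2.resize(i,None,fx=5,fy=5,interpolation=cv2.INTER_CUBIC))
E
```

```text
t 11.90 q [ 0.03 -0.08  1.81 -0.    1.34  1.65] F [-0.3  0.5 -1.9] M [0.   0.03 0.  ] | tilt 40.1 err [ 0.02 -0.   -0.25] HC off [0.3 0.  0.5] tip-ring [ 2.3 -0.1  1.5]
37.0 [ 0.14  0.01 -0.  ] [-0.04  0.61 -0.03]
34.0 [ 0.28  0.01 -0.02] [-0.04  1.21 -0.04]
31.0 [ 0.41  0.01 -0.05] [-0.04  1.81 -0.04]
28.0 [ 0.55  0.01 -0.08] [-0.04  2.41 -0.04]
ring pred [[319.44923019 110.77908684]]
```

View pics/w17.png

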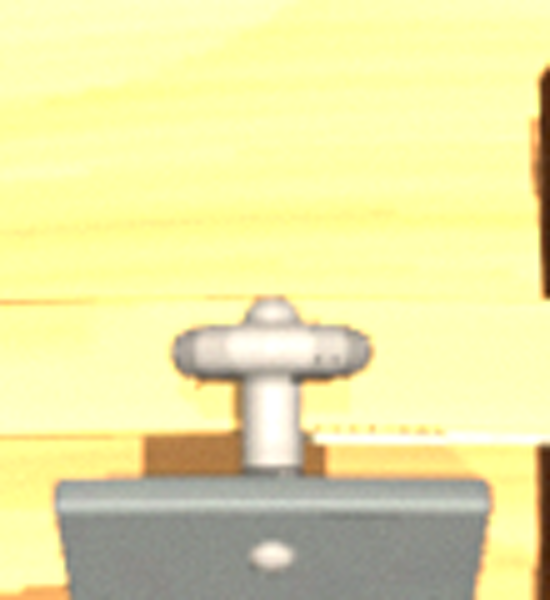

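The hook tip now shows behind the ring (crop 270,305) and is centred laterally. The force is still only the arm's weight, so I'll carry on letting it down.

Emit:
{"op": "drive_tool", "data": {
  "series": [
    {"x": 0.14,"y": 0,"z": 0,"ax": 0,"ay": 0.6,"az": 0},
    {"x": 0.28,"y": 0,"z": -0.02,"ax": 0,"ay": 1.2,"az": 0},
    {"x": 0.41,"y": 0,"z": -0.05,"ax": 0,"ay": 1.8,"az": 0},
    {"x": 0.55,"y": 0,"z": -0.08,"ax": 0,"ay": 2.4,"az": 0},
    {"x": 0.55,"y": 0,"z": -0.08,"ax": 0,"ay": 2.4,"az": 0}
  ]
}}

```text
time: 12.37
tool_pos: [0.5738, 0.0902, 0.1805]
tool_rot: [-0.014, 0.8, -0.018, -0.599]
contact_force: [-0.7, -0.3, -3.0]
gripper_width: 0.107
```

Emit:
{"op": "drive_tool", "data": {
  "series": [
    {"x": 0,"y": 0,"z": 0,"ax": 0,"ay": 0,"az": 0},
    {"x": 0,"y": 0,"z": 0,"ax": 0,"ay": 0,"az": 0}
  ]
}}

```text
time: 12.53
tool_pos: [0.5755, 0.0901, 0.1824]
tool_rot: [-0.014, 0.801, -0.018, -0.598]
contact_force: [1.1, 0.1, -4.1]
gripper_width: 0.104
```

```bash
python3 k.py; python3 arc.py -0.5 0 0 25 22 19 16; python3 - <<'E'
from h import *
from plant import cams
f=cams.grab_frame("wrist"); print("ring pred",proj(f,RING,1)); pickle.dump(f,open("pics/w18.pkl","wb"))
i=f["img"][40:160,265:375]; cv2.imwrite("pics/w18.png",cv2.resize(i,None,fx=5,fy=5,interpolation=cv2.INTER_CUBIC))
E
```

```text
t 12.53 q [ 0.04 -0.19  1.95 -0.02  1.1   1.66] F [ 1.1  0.1 -4.1] M [0.01 0.44 0.02] | tilt 28.1 err [-0.01  0.   -0.29] HC off [-0.3  0.  -0.2] tip-ring [ 4.1 -0.   2.7]
25.0 [ 0.13  0.01 -0.01] [-0.04  0.62 -0.04]
22.0 [ 0.27  0.01 -0.03] [-0.04  1.22 -0.05]
19.0 [ 0.4   0.01 -0.06] [-0.04  1.82 -0.05]
16.0 [ 0.53  0.01 -0.09] [-0.05  2.42 -0.05]
ring pred [[319.47714873 115.38923829]]
```

View pics/w18.png

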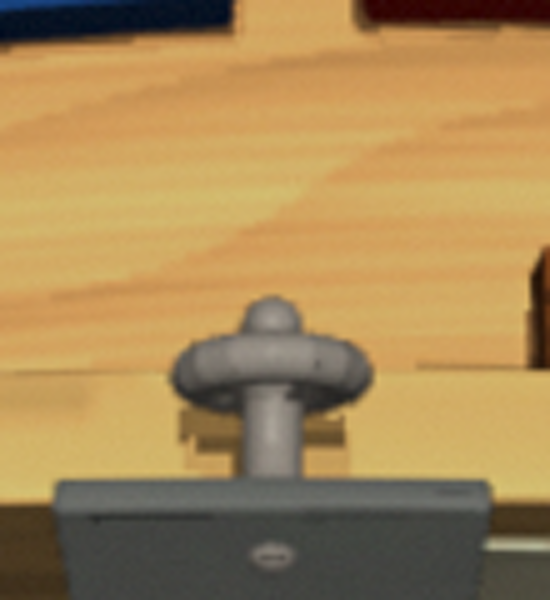

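```bash
python3 k.py; python3 arc.py -0.3 0 -1.2 28 28
```

```text
t 12.58 q [ 0.04 -0.19  1.95 -0.02  1.1   1.66] F [ 0.1 -0.3 -4.8] M [0.   0.44 0.02] | tilt 28.1 err [-0.01  0.   -0.29] HC off [-0.2  0.  -0.1] tip-ring [ 4.3 -0.   2.8]
28.0 [0.04 0.01 0.02] [-0.04  0.02 -0.04]
28.0 [0.04 0.01 0.02] [-0.04  0.02 -0.04]
```

Emit:
{"op": "drive_tool", "data": {
  "series": [
    {"x": 0.02,"y": 0,"z": 0.01,"ax": 0,"ay": 0,"az": 0},
    {"x": 0.04,"y": 0,"z": 0.02,"ax": 0,"ay": 0,"az": 0},
    {"x": 0.04,"y": 0,"z": 0.02,"ax": 0,"ay": 0,"az": 0},
    {"x": 0.04,"y": 0,"z": 0.02,"ax": 0,"ay": 0,"az": 0}
  ]
}}

```text
time: 12.92
tool_pos: [0.5756, 0.0902, 0.1817]
tool_rot: [-0.014, 0.802, -0.018, -0.597]
contact_force: [-0.7, 0.2, -2.1]
gripper_width: 0.108
```

```bash
python3 k.py; python3 arc.py -0.3 0 -1.2 26 24 22 20 18
```

```text
t 12.92 q [ 0.04 -0.2   1.95 -0.02  1.1   1.66] F [-0.7  0.2 -2.1] M [ 0.01  0.25 -0.02] | tilt 28.0 err [-0.01  0.   -0.29] HC off [-0.3  0.1 -0.7] tip-ring [4.2 0.  2.2]
26.0 [ 0.11  0.01 -0.  ] [-0.04  0.39 -0.04]
24.0 [ 0.2   0.01 -0.01] [-0.04  0.79 -0.04]
22.0 [ 0.29  0.01 -0.03] [-0.04  1.19 -0.04]
20.0 [ 0.38  0.01 -0.04] [-0.04  1.59 -0.05]
18.0 [ 0.47  0.01 -0.06] [-0.04  1.99 -0.05]
```

Emit:
{"op": "drive_tool", "data": {
  "series": [
    {"x": 0.11,"y": 0,"z": 0,"ax": 0,"ay": 0.4,"az": 0},
    {"x": 0.21,"y": 0,"z": 0,"ax": 0,"ay": 0.8,"az": 0},
    {"x": 0.3,"y": 0,"z": -0.02,"ax": 0,"ay": 1.2,"az": 0},
    {"x": 0.39,"y": 0,"z": -0.03,"ax": 0,"ay": 1.6,"az": 0},
    {"x": 0.39,"y": 0,"z": -0.03,"ax": 0,"ay": 1.6,"az": 0}
  ]
}}

```text
time: 13.33
tool_pos: [0.5774, 0.0901, 0.1708]
tool_rot: [-0.013, 0.841, -0.019, -0.541]
contact_force: [-0.2, -0.1, -2.2]
gripper_width: 0.111
```

Emit:
{"op": "drive_tool", "data": {
  "series": [
    {"x": 0,"y": 0,"z": 0,"ax": 0,"ay": 0,"az": 0},
    {"x": 0,"y": 0,"z": 0,"ax": 0,"ay": 0,"az": 0}
  ]
}}

```text
time: 13.5
tool_pos: [0.579, 0.0901, 0.1726]
tool_rot: [-0.013, 0.841, -0.019, -0.54]
contact_force: [0.5, 0.2, -1.8]
gripper_width: 0.107
```

```bash
python3 k.py; python3 arc.py -0.3 0 -1.5 18 16 14 12 10
```

```text
t 13.50 q [ 0.04 -0.26  2.04 -0.04  0.93  1.68] F [ 0.5  0.2 -1.8] M [-0.01  0.37  0.02] | tilt 20.0 err [-0.03  0.   -0.31] HC off [-0.7  0.1 -1.5] tip-ring [5.2 0.  3. ]
18.0 [ 0.1   0.01 -0.02] [-0.04  0.4  -0.05]
16.0 [ 0.19  0.01 -0.03] [-0.04  0.8  -0.05]
14.0 [ 0.28  0.01 -0.05] [-0.04  1.2  -0.05]
12.0 [ 0.37  0.01 -0.06] [-0.04  1.6  -0.05]
10.0 [ 0.46  0.01 -0.08] [-0.04  2.   -0.05]
```

Emit:
{"op": "drive_tool", "data": {
  "series": [
    {"x": 0.1,"y": 0,"z": 0,"ax": 0,"ay": 0.4,"az": 0},
    {"x": 0.19,"y": 0,"z": -0.01,"ax": 0,"ay": 0.8,"az": 0},
    {"x": 0.28,"y": 0,"z": -0.03,"ax": 0,"ay": 1.2,"az": 0},
    {"x": 0.36,"y": 0,"z": -0.04,"ax": 0,"ay": 1.6,"az": 0},
    {"x": 0.36,"y": 0,"z": -0.04,"ax": 0,"ay": 1.6,"az": 0}
  ]
}}

```text
time: 13.92
tool_pos: [0.5825, 0.0899, 0.1631]
tool_rot: [-0.012, 0.876, -0.02, -0.481]
contact_force: [-0.0, -0.1, -2.7]
gripper_width: 0.108
```

Emit:
{"op": "drive_tool", "data": {
  "series": [
    {"x": 0,"y": 0,"z": 0,"ax": 0,"ay": 0,"az": 0},
    {"x": 0,"y": 0,"z": 0,"ax": 0,"ay": 0,"az": 0}
  ]
}}

```text
time: 14.08
tool_pos: [0.5835, 0.0898, 0.1645]
tool_rot: [-0.012, 0.877, -0.02, -0.481]
contact_force: [0.9, -0.1, -3.5]
gripper_width: 0.107
```

```bash
python3 k.py; python3 arc.py -0.7 0 -1.5 10 8 6 4 2 1; python3 snap.py wrist w19 200 60 440 220 3
```

```text
t 14.08 q [ 0.05 -0.31  2.13 -0.07  0.76  1.71] F [ 0.9 -0.1 -3.5] M [ 0.03  0.63 -0.05] | tilt 12.1 err [-0.06  0.   -0.34] HC off [-1.   0.1 -2. ] tip-ring [ 6.  -0.   4.2]
10.0 [ 0.08  0.01 -0.03] [-0.04  0.41 -0.06]
8.0 [ 0.17  0.01 -0.04] [-0.04  0.81 -0.06]
6.0 [ 0.26  0.01 -0.05] [-0.04  1.21 -0.06]
4.0 [ 0.35  0.01 -0.07] [-0.04  1.61 -0.06]
2.0 [ 0.44  0.01 -0.09] [-0.04  2.01 -0.06]
1.0 [ 0.49  0.01 -0.1 ] [-0.04  2.21 -0.06]
```

View pics/w19.png

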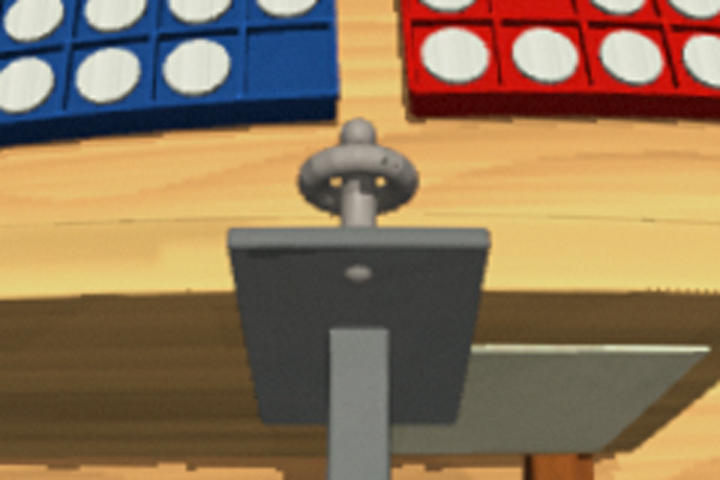

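```bash
python3 arc.py -0.6 0 -2.5 12 10 8 6 5
```

```text
12.0 [0.03 0.01 0.  ] [-0.04  0.01 -0.06]
10.0 [ 0.12  0.01 -0.  ] [-0.04  0.41 -0.06]
8.0 [ 0.21  0.01 -0.02] [-0.04  0.81 -0.06]
6.0 [ 0.3   0.01 -0.03] [-0.04  1.21 -0.06]
5.0 [ 0.34  0.01 -0.04] [-0.04  1.41 -0.06]
```

Emit:
{"op": "drive_tool", "data": {
  "series": [
    {"x": 0.03,"y": 0,"z": 0,"ax": 0,"ay": 0,"az": 0},
    {"x": 0.12,"y": 0,"z": 0,"ax": 0,"ay": 0.4,"az": 0},
    {"x": 0.21,"y": 0,"z": -0.02,"ax": 0,"ay": 0.8,"az": -0.05},
    {"x": 0.3,"y": 0,"z": -0.03,"ax": 0,"ay": 1.2,"az": -0.05},
    {"x": 0.3,"y": 0,"z": -0.03,"ax": 0,"ay": 1.2,"az": -0.05}
  ]
}}

```text
time: 14.55
tool_pos: [0.5871, 0.0896, 0.1571]
tool_rot: [-0.012, 0.9, -0.018, -0.435]
contact_force: [-1.1, -0.1, -2.8]
gripper_width: 0.107
```

Emit:
{"op": "drive_tool", "data": {
  "series": [
    {"x": 0,"y": 0,"z": 0,"ax": 0,"ay": 0,"az": 0},
    {"x": 0,"y": 0,"z": 0,"ax": 0,"ay": 0,"az": 0}
  ]
}}

```text
time: 14.72
tool_pos: [0.5884, 0.0897, 0.1592]
tool_rot: [-0.012, 0.901, -0.018, -0.434]
contact_force: [0.4, 0.2, -1.8]
gripper_width: 0.111
```

```bash
python3 k.py; python3 arc.py -0.6 0 -2.5 6 4 3 2 1 0
```

```text
t 14.72 q [ 0.05 -0.33  2.19 -0.1   0.62  1.73] F [ 0.4  0.2 -1.8] M [ 0.05  0.47 -0.03] | tilt 6.0 err [ 0.11 -0.   -0.18] HC off [-0.4  0.1 -2. ] tip-ring [7.3 0.1 5.6]
6.0 [0.01 0.01 0.02] [-0.04 -0.   -0.01]
4.0 [0.1  0.01 0.01] [-0.04  0.4  -0.01]
3.0 [0.15 0.01 0.  ] [-0.04  0.6  -0.01]
2.0 [ 0.19  0.01 -0.  ] [-0.04  0.8  -0.01]
1.0 [ 0.24  0.01 -0.01] [-0.05  1.   -0.01]
0.0 [ 0.28  0.01 -0.02] [-0.05  1.2  -0.01]
```

Emit:
{"op": "drive_tool", "data": {
  "series": [
    {"x": 0.05,"y": 0,"z": 0,"ax": 0,"ay": 0.2,"az": 0},
    {"x": 0.1,"y": 0,"z": 0,"ax": 0,"ay": 0.4,"az": 0},
    {"x": 0.15,"y": 0,"z": 0,"ax": 0,"ay": 0.6,"az": 0},
    {"x": 0.19,"y": 0,"z": 0,"ax": 0,"ay": 0.8,"az": 0},
    {"x": 0.19,"y": 0,"z": 0,"ax": 0,"ay": 0.8,"az": 0}
  ]
}}

```text
time: 15.13
tool_pos: [0.5901, 0.0896, 0.1534]
tool_rot: [-0.011, 0.915, -0.019, -0.403]
contact_force: [0.2, -0.3, -3.3]
gripper_width: 0.111
```

Emit:
{"op": "drive_tool", "data": {
  "series": [
    {"x": 0,"y": 0,"z": 0,"ax": 0,"ay": 0,"az": 0},
    {"x": 0,"y": 0,"z": 0,"ax": 0,"ay": 0,"az": 0}
  ]
}}

```text
time: 15.3
tool_pos: [0.5908, 0.0895, 0.1545]
tool_rot: [-0.011, 0.915, -0.019, -0.402]
contact_force: [0.6, -0.8, -2.3]
gripper_width: 0.107
```

```bash
python3 k.py; python3 arc.py -0.6 0 -2.5 1 0 -1;python3 arc.py 0 0 -2.5 1 0 -1; python3 snap.py wrist w20 200 60 440 220 3; python3 snap.py side s20 270 100 400 210 5
```

```text
t 15.30 q [ 0.06 -0.34  2.23 -0.13  0.52  1.76] F [ 0.6 -0.8 -2.3] M [ 0.02  0.57 -0.03] | tilt 2.0 err [ 0.1  -0.   -0.21] HC off [-1.2  0.  -3.5] tip-ring [6.9 0.  5.1]
1.0 [ 0.04  0.01 -0.05] [-0.04  0.2  -0.02]
0.0 [ 0.08  0.01 -0.05] [-0.05  0.4  -0.02]
-1.0 [ 0.12  0.01 -0.06] [-0.05  0.6  -0.02]
1.0 [ 0.05  0.01 -0.07] [-0.04  0.2  -0.02]
0.0 [ 0.1   0.01 -0.07] [-0.05  0.4  -0.02]
-1.0 [ 0.14  0.01 -0.08] [-0.05  0.6  -0.02]
```

View pics/w20.png

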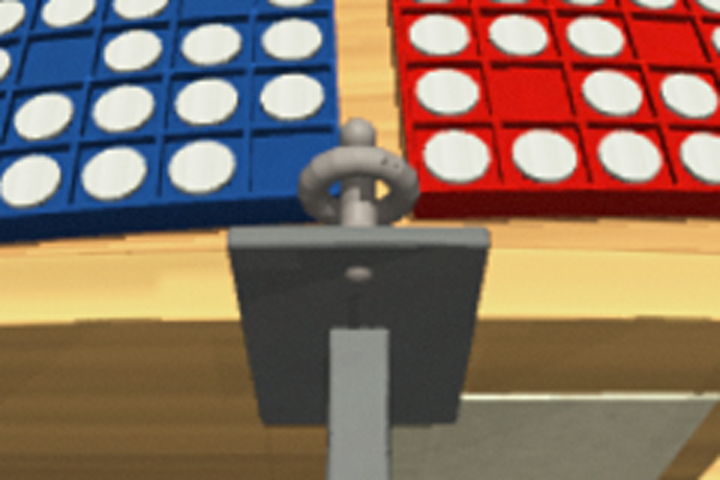

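View pics/s20.png

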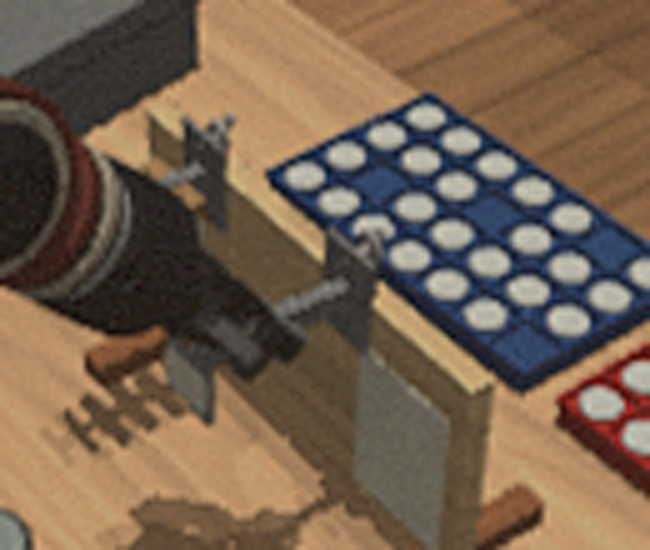

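```bash
python3 k.py;  python3 arc.py -0.5 0 -3 1 0 -1;python3 arc.py 0 0 -3 1 0 -1
```

```text
t 15.40 q [ 0.06 -0.34  2.23 -0.13  0.52  1.76] F [ 0.4 -0.4 -2. ] M [-0.    0.56 -0.02] | tilt 2.0 err [ 0.11 -0.   -0.21] HC off [-1.1  0.1 -3.2] tip-ring [7.1 0.  5.4]
1.0 [ 0.06  0.01 -0.02] [-0.04  0.2  -0.02]
0.0 [ 0.1   0.01 -0.03] [-0.05  0.4  -0.02]
-1.0 [ 0.15  0.01 -0.03] [-0.05  0.6  -0.02]
1.0 [ 0.07  0.01 -0.04] [-0.04  0.2  -0.02]
0.0 [ 0.11  0.01 -0.04] [-0.05  0.4  -0.02]
-1.0 [ 0.16  0.01 -0.05] [-0.05  0.6  -0.02]
```

Emit:
{"op": "drive_tool", "data": {
  "series": [
    {"x": 0.03,"y": 0,"z": -0.01,"ax": 0,"ay": 0.1,"az": 0},
    {"x": 0.06,"y": 0,"z": -0.02,"ax": 0,"ay": 0.2,"az": 0},
    {"x": 0.1,"y": 0,"z": -0.03,"ax": 0,"ay": 0.4,"az": 0},
    {"x": 0.1,"y": 0,"z": -0.03,"ax": 0,"ay": 0.4,"az": 0},
    {"x": 0.1,"y": 0,"z": -0.03,"ax": 0,"ay": 0.4,"az": 0}
  ]
}}

```text
time: 15.82
tool_pos: [0.5927, 0.0895, 0.1526]
tool_rot: [-0.011, 0.922, -0.019, -0.386]
contact_force: [0.1, 0.4, -1.0]
gripper_width: 0.106
```

```bash
python3 k.py;  python3 arc.py 0 0 -3 0 -1
```

```text
t 15.82 q [ 0.06 -0.35  2.25 -0.15  0.47  1.78] F [ 0.1  0.4 -1. ] M [0.04 0.52 0.02] | tilt 0.1 err [ 0.09 -0.   -0.21] HC off [-0.9  0.1 -3.8] tip-ring [7.4 0.  5.3]
0.0 [ 0.01  0.01 -0.05] [-0.04  0.01 -0.02]
-1.0 [ 0.05  0.01 -0.05] [-0.04  0.21 -0.02]
```

Emit:
{"op": "drive_tool", "data": {
  "series": [
    {"x": 0.01,"y": 0,"z": -0.02,"ax": 0,"ay": 0,"az": 0},
    {"x": 0.02,"y": 0,"z": -0.03,"ax": 0,"ay": 0,"az": 0},
    {"x": 0.02,"y": 0,"z": -0.03,"ax": 0,"ay": 0,"az": 0},
    {"x": 0.02,"y": 0,"z": -0.03,"ax": 0,"ay": 0,"az": 0}
  ]
}}

```text
time: 16.15
tool_pos: [0.5942, 0.0894, 0.1537]
tool_rot: [-0.011, 0.922, -0.019, -0.386]
contact_force: [-0.4, -1.2, -2.3]
gripper_width: 0.107
```

```bash
python3 k.py;  python3 snap.py wrist w21 200 60 440 220 3; python3 k.py; python3 snap.py wrist w22; python3 k.py
```

```text
t 16.15 q [ 0.06 -0.34  2.24 -0.15  0.47  1.77] F [-0.4 -1.2 -2.3] M [ 0.01  0.54 -0.04] | tilt -0.0 err [ 0.1  -0.   -0.22] HC off [ 0.4  0.  -2.7] tip-ring [ 8.7 -0.   6.4]
t 16.20 q [ 0.06 -0.34  2.24 -0.15  0.47  1.78] F [-0.8 -0.1 -1.4] M [ 0.04  0.56 -0.01] | tilt -0.0 err [ 0.1  -0.   -0.22] HC off [ 0.4  0.1 -2.8] tip-ring [8.7 0.  6.3]
t 16.25 q [ 0.06 -0.34  2.24 -0.15  0.47  1.78] F [ 0.7  0.4 -1.9] M [0.04 0.55 0.02] | tilt 0.0 err [ 0.1  -0.   -0.22] HC off [ 0.4  0.1 -2.9] tip-ring [8.7 0.  6.2]
```

View pics/w21.png

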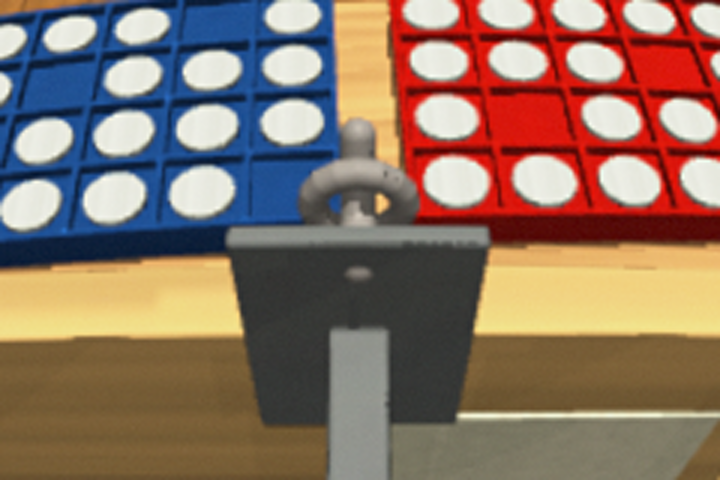

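```bash
python3 - <<'E'
from h import *
for n in ("w4","w5","w22"):
    f=load(n); M=f["cam_to_world"]; A=R.from_matrix(M[:3,:3])*R.from_rotvec(X5[:3]); m=A.as_matrix(); print(n,"tilt",np.degrees(np.arcsin(-m[2,0])).round(2),"yaw",np.degrees(np.arctan2(m[1,0],m[0,0])).round(2), "org",(M[:3,:3]@X5[3:]+M[:3,3]).round(4))
f=load("w22"); print(proj(f,RING,1))
E
python3 arc.py 0 0 -3.5 0; python3 arc.py 0 0 -4 0
```

```text
w4 tilt -0.81 yaw -18.68 org [ 0.5129 -0.3001 -0.0031]
w5 tilt -1.59 yaw -18.74 org [ 0.5153 -0.3037  0.1347]
w22 tilt -0.0 yaw -2.59 org [0.5853 0.091  0.1354]
[[319.76805056 127.60321963]]
0.0 [0.01 0.01 0.03] [-0.05 -0.   -0.02]
0.0 [0.02 0.01 0.04] [-0.05 -0.   -0.02]
```

```bash
python3 arc.py 0.6 0 -3.5 -0.8;python3 arc.py 0.6 0 -4 -0.8
```

```text
-0.8 [0.06 0.01 0.01] [-0.05  0.16 -0.02]
-0.8 [0.08 0.01 0.02] [-0.05  0.16 -0.02]
```

Emit:
{"op": "drive_tool", "data": {
  "series": [
    {"x": 0.02,"y": 0,"z": 0,"ax": 0,"ay": 0.05,"az": 0},
    {"x": 0.04,"y": 0,"z": 0.01,"ax": 0,"ay": 0.1,"az": 0},
    {"x": 0.06,"y": 0,"z": 0.01,"ax": 0,"ay": 0.16,"az": 0},
    {"x": 0.06,"y": 0,"z": 0.01,"ax": 0,"ay": 0.16,"az": 0},
    {"x": 0.06,"y": 0,"z": 0.01,"ax": 0,"ay": 0.16,"az": 0}
  ]
}}

```text
time: 16.67
tool_pos: [0.5948, 0.0894, 0.152]
tool_rot: [-0.011, 0.925, -0.019, -0.38]
contact_force: [1.1, 0.5, -1.3]
gripper_width: 0.108
```

```bash
cat > ff.py <<'E'
from h import *
from plant import sensors,cams
F=[];M=[]
for i in range(4): s=sensors.state();F.append(s["contact_force"]);M.append(s["ft_torque"]);f=cams.grab_frame("wrist")
print("F",np.mean(F,0).round(2),"M",np.mean(M,0).round(3))
E
python3 ff.py; python3 k.py
```

```text
F [ 0.37 -0.   -1.92] M [0.033 0.55  0.005]
t 16.87 q [ 0.06 -0.34  2.25 -0.15  0.45  1.78] F [-0.   0.2 -1.1] M [-0.03  0.58  0.04] | tilt -0.8 err [ 0.1  -0.   -0.22] HC off [ 0.5  0.  -3.6] tip-ring [ 8.9 -0.   5.7]
```

Emit:
{"op": "drive_tool", "data": {
  "series": [
    {"x": 0.015,"y": 0,"z": 0.015,"ax": 0,"ay": 0,"az": 0},
    {"x": 0.03,"y": 0,"z": 0.03,"ax": 0,"ay": 0,"az": 0},
    {"x": 0.03,"y": 0,"z": 0.03,"ax": 0,"ay": 0,"az": 0},
    {"x": 0.03,"y": 0,"z": 0.03,"ax": 0,"ay": 0,"az": 0}
  ]
}}

```text
time: 17.2
tool_pos: [0.5952, 0.0894, 0.1516]
tool_rot: [-0.011, 0.925, -0.019, -0.379]
contact_force: [-0.8, -0.2, -0.8]
gripper_width: 0.103
```

```bash
python3 ff.py; python3 k.py
```

```text
F [-0.51  0.05  0.02] M [-0.02   0.358 -0.007]
t 17.40 q [ 0.06 -0.34  2.25 -0.16  0.45  1.79] F [-0.3  0.1 -0.3] M [0.03 0.27 0.01] | tilt -0.8 err [ 0.11 -0.   -0.22] HC off [ 0.7  0.1 -4.2] tip-ring [9.1 0.1 5.1]
```

Emit:
{"op": "drive_tool", "data": {
  "series": [
    {"x": 0.02,"y": 0,"z": -0.01,"ax": 0,"ay": 0,"az": 0},
    {"x": 0.04,"y": 0,"z": -0.02,"ax": 0,"ay": 0,"az": 0},
    {"x": 0.04,"y": 0,"z": -0.02,"ax": 0,"ay": 0,"az": 0},
    {"x": 0.04,"y": 0,"z": -0.02,"ax": 0,"ay": 0,"az": 0}
  ]
}}

```text
time: 17.73
tool_pos: [0.5956, 0.0894, 0.1513]
tool_rot: [-0.01, 0.925, -0.019, -0.38]
contact_force: [-16.4, -0.7, 10.6]
gripper_width: 0.109
```

```bash
python3 ff.py; python3 k.py; python3 snap.py wrist w23 200 60 440 220 3;python3 snap.py side s23 290 110 380 190 8
```

```text
F [-16.58  -1.23   9.75] M [-0.159  0.752 -0.173]
t 17.93 q [ 0.06 -0.34  2.25 -0.16  0.45  1.79] F [-16.2  -1.8   9.9] M [-0.09  0.74 -0.14] | tilt -0.8 err [ 0.07 -0.   -0.22] HC off [ 1.2  0.1 -4.5] tip-ring [9.6 0.1 4.8]
```

View pics/w23.png

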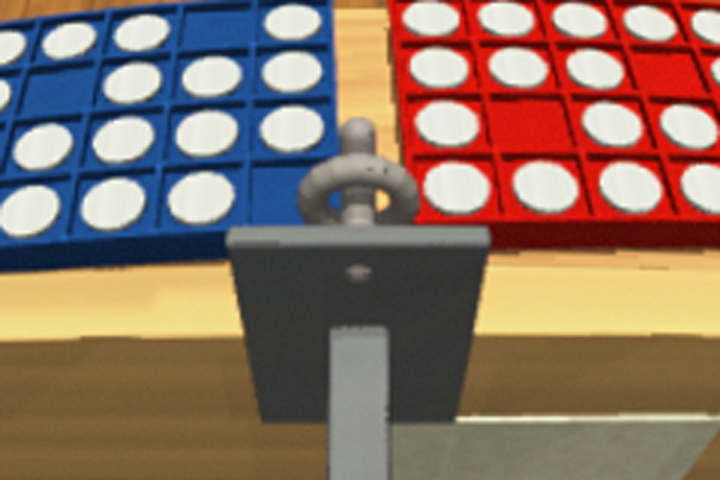

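View pics/s23.png

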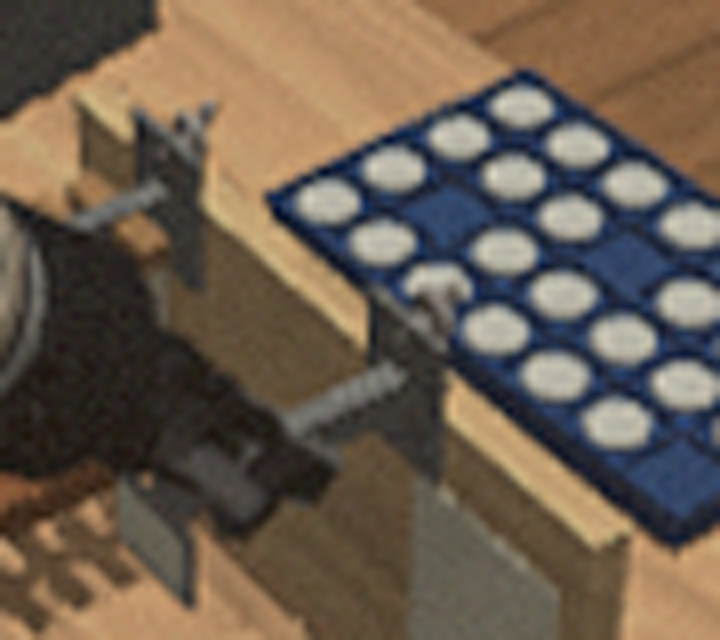

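Emit:
{"op": "drive_tool", "data": {
  "series": [
    {"x": -0.03,"y": 0,"z": 0.01,"ax": 0,"ay": 0,"az": 0},
    {"x": -0.03,"y": 0,"z": 0.01,"ax": 0,"ay": 0,"az": 0},
    {"x": -0.03,"y": 0,"z": 0.01,"ax": 0,"ay": 0,"az": 0}
  ]
}}

```text
time: 18.28
tool_pos: [0.5954, 0.0895, 0.1514]
tool_rot: [-0.011, 0.925, -0.019, -0.379]
contact_force: [-2.5, 0.0, 1.3]
gripper_width: 0.107
```

```bash
python3 ff.py; python3 k.py
```

```text
F [-3.17  0.16  1.76] M [0.022 0.241 0.007]
t 18.48 q [ 0.06 -0.34  2.25 -0.16  0.45  1.79] F [-3.7  0.6  1.5] M [0.07 0.2  0.01] | tilt -0.8 err [ 0.1  -0.   -0.22] HC off [ 1.   0.1 -4.4] tip-ring [9.4 0.1 4.9]
```

Emit:
{"op": "drive_tool", "data": {
  "series": [
    {"x": -0.01,"y": 0,"z": 0.005,"ax": 0,"ay": 0,"az": 0},
    {"x": -0.01,"y": 0,"z": 0.005,"ax": 0,"ay": 0,"az": 0},
    {"x": -0.01,"y": 0,"z": 0.005,"ax": 0,"ay": 0,"az": 0}
  ]
}}

```text
time: 18.73
tool_pos: [0.5952, 0.0894, 0.1515]
tool_rot: [-0.011, 0.925, -0.019, -0.379]
contact_force: [-0.4, -0.5, 1.6]
gripper_width: 0.105
```

```bash
python3 ff.py; python3 k.py; python3 snap.py top t24 225 145 345 215 6;python3 snap.py wrist w24
```

```text
F [-0.23  0.34  1.33] M [0.037 0.091 0.061]
t 18.93 q [ 0.06 -0.34  2.25 -0.16  0.45  1.79] F [ 1.1 -0.3  0.2] M [0.07 0.1  0.03] | tilt -0.8 err [ 0.1  -0.   -0.22] HC off [ 0.7  0.1 -4.3] tip-ring [9.1 0.  5. ]
```

View pics/t24.png

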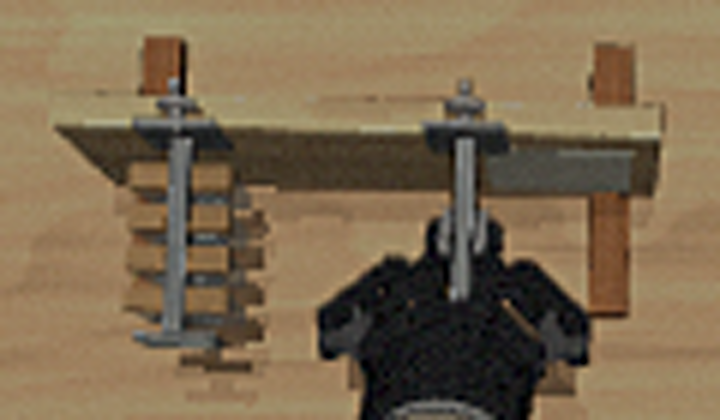

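View pics/w24.png

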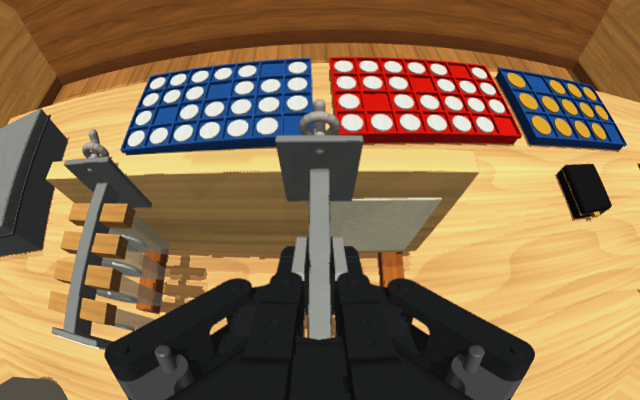

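The hook is through the ring and standing up behind it. The plate is at the board, side loads are near zero, and the board's feet are at the same pixels as at the start. I'll release.

Emit:
{"op": "drive_tool", "data": {
  "series": [
    {"x": 0,"y": 0,"z": 0,"ax": 0,"ay": 0,"az": 0},
    {"x": 0,"y": 0,"z": 0,"ax": 0,"ay": 0,"az": 0},
    {"x": 0,"y": 0,"z": 0,"ax": 0,"ay": 0,"az": 0},
    {"x": 0,"y": 0,"z": 0,"ax": 0,"ay": 0,"az": 0},
    {"x": 0,"y": 0,"z": 0,"ax": 0,"ay": 0,"az": 0}
  ],
  "hand": 0.45
}}

```text
time: 19.45
tool_pos: [0.5948, 0.0894, 0.1509]
tool_rot: [-0.011, 0.925, -0.019, -0.38]
contact_force: [-0.9, 0.0, -0.1]
gripper_width: 0.45
```

```bash
python3 ff.py; python3 snap.py wrist w25
```

```text
F [-0.89 -0.08  0.17] M [-0.017  0.34  -0.008]
```

View pics/w25.png

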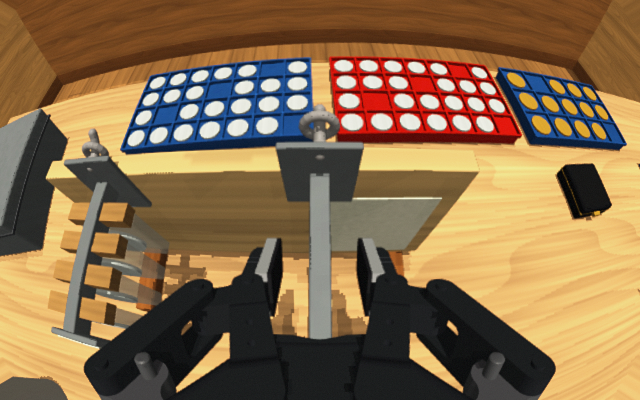

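Emit:
{"op": "drive_tool", "data": {
  "series": [
    {"x": -0.4,"y": 0,"z": 0,"ax": 0,"ay": 0,"az": 0},
    {"x": -1.2,"y": 0,"z": 0,"ax": 0,"ay": 0,"az": 0},
    {"x": -2.4,"y": 0,"z": 0,"ax": 0,"ay": 0,"az": 0},
    {"x": -3.6,"y": 0,"z": 0,"ax": 0,"ay": 0,"az": 0},
    {"x": -4.8,"y": 0,"z": 0,"ax": 0,"ay": 0,"az": 0}
  ],
  "hand": 0.55
}}

```text
time: 20.12
tool_pos: [0.5085, 0.0926, 0.2358]
tool_rot: [-0.011, 0.925, -0.019, -0.38]
contact_force: [0.5, 0.8, 1.0]
gripper_width: 0.547
```

Emit:
{"op": "drive_tool", "data": {
  "series": [
    {"x": 0,"y": 0,"z": 0,"ax": 0,"ay": 0,"az": 0},
    {"x": 0,"y": 0,"z": 0,"ax": 0,"ay": 0,"az": 0},
    {"x": 0,"y": 0,"z": 0,"ax": 0,"ay": 0,"az": 0},
    {"x": 0,"y": 0,"z": 0,"ax": 0,"ay": 0,"az": 0}
  ]
}}

```text
time: 20.45
tool_pos: [0.5094, 0.0925, 0.2332]
tool_rot: [-0.011, 0.924, -0.019, -0.381]
contact_force: [0.4, 0.3, 0.0]
gripper_width: 0.551
```

```bash
python3 snap.py wrist w26; python3 snap.py side s26 270 100 390 205 6; python3 snap.py top t26 225 145 345 215 6; python3 ff.py
```

```text
F [-0.04 -0.05  0.12] M [ 0.022  0.34  -0.002]
```

View pics/w26.png

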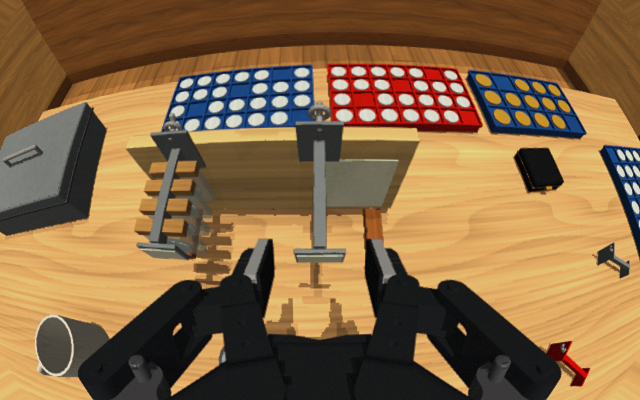

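View pics/s26.png

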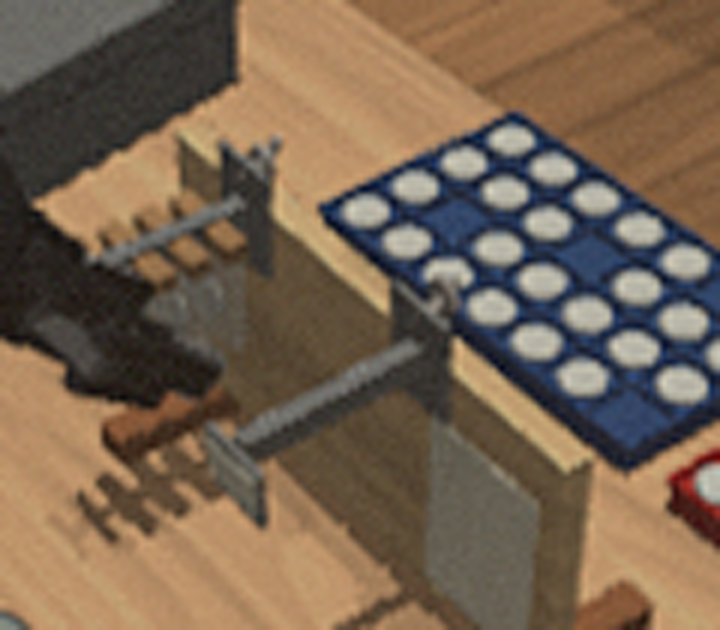

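View pics/t26.png

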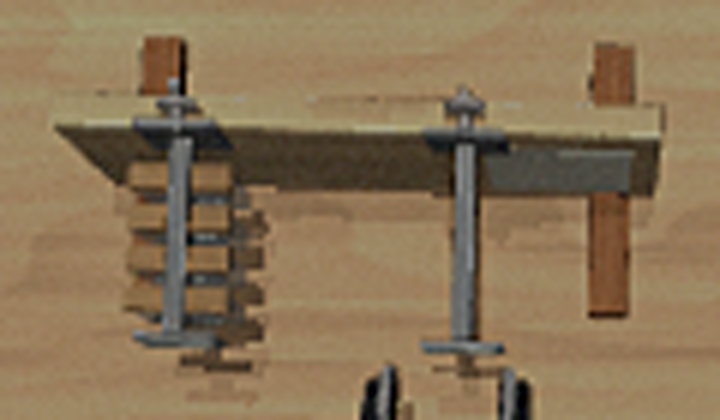

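```bash
python3 - <<'E'
from h import *
f=load("w26"); cv2.imwrite("pics/c26.png",cv2.resize(f["img"][95:275,280:360],None,fx=7,fy=7,interpolation=cv2.INTER_CUBIC)[:600]); 
cv2.imwrite("pics/c26b.png",cv2.resize(f["img"][235:275,280:360],None,fx=7,fy=7,interpolation=cv2.INTER_CUBIC))
cv2.imwrite("pics/c26c.png",cv2.resize(f["img"][95:270,120:220],None,fx=3.4,fy=3.4,interpolation=cv2.INTER_CUBIC))
E
```

View pics/c26.png

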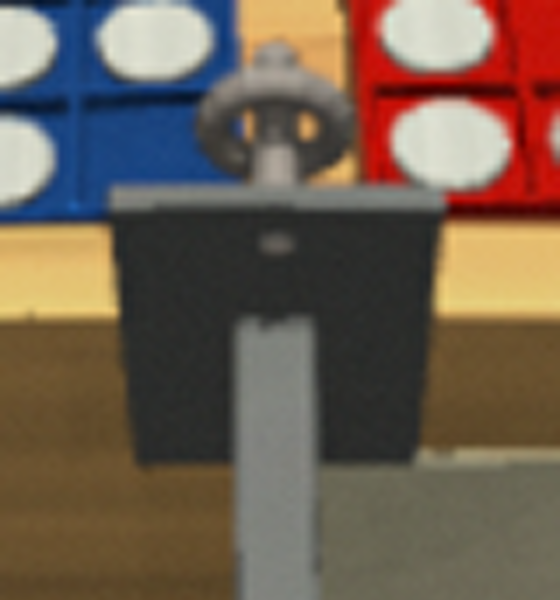

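View pics/c26b.png

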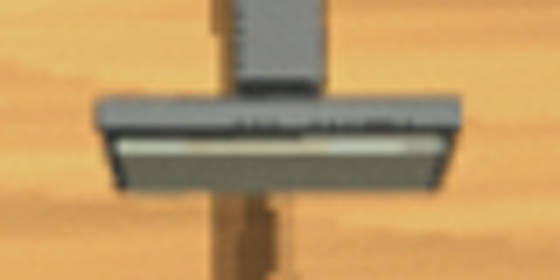

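View pics/c26c.png

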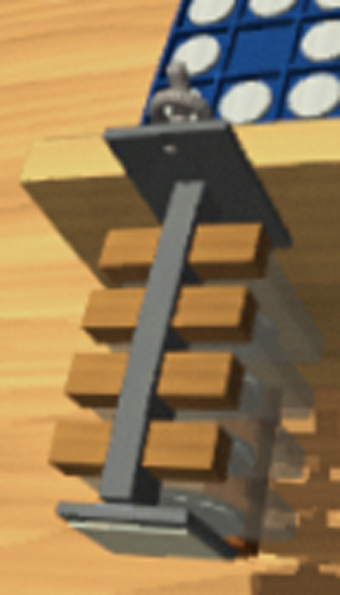

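```bash
cat > fin.py <<'E'
from h import *
f=load("w26"); g=lambda u,v:(280+u/7,95+v/7); h=lambda u,v:(280+u/7,235+v/7)
pts=[([50,20,60],g(110,186)),([50,-20,60],g(446,186)),([46,20,60],g(112,212)),([46,-20,60],g(443,212)),([46,20,0],g(137,464)),([46,-20,0],g(416,463)),([46,5,38],g(236,318)),([46,-5,38],g(314,318)),([66.3,0,62.4],g(278,55)),
([-50,20,34],h(95,97)),([-50,-20,34],h(462,97)),([-54,20,34],h(100,131)),([-54,-20,34],h(460,131)),([-54,20,0],h(122,188)),([-54,-20,0],h(440,188))]
M=f["cam_to_world"]; Mi=R.from_matrix(M[:3,:3])
# initial: level at expected
A0=R.from_euler('z',BP[2]); o0=RING+bw([-58,0,-55])
x0=np.r_[(Mi.inv()*A0).as_rotvec(),Mi.inv().apply(o0-M[:3,3])]
x,r=fit6(f,pts,x0); print(r.round(1).tolist())
A=Mi*R.from_rotvec(x[:3]); o=Mi.apply(x[3:])+M[:3,3]
B=R.from_euler('z',BP[2]).inv(); m=(B*A).as_matrix(); print("tilt",np.degrees(np.arcsin(-m[2,0])),"yaw",np.degrees(np.arctan2(m[1,0],m[0,0])),"roll",np.degrees(np.arctan2(m[2,1],m[2,2])))
for n,P in (("bend",BEND),("tip",TIP),("foot",[.05,0,.004]),("platetop",[.05,0,.06])): print(n,"rel ring mm",(B.apply(o+A.apply(P)-RING)*1000).round(1))
print("ring pred",proj(f,RING,1),"board top front edge",proj(f,pose(BP,[[-8,-55,165],[-8,-100,165],[-8,-10,165]]),1))
E
python3 fin.py
```

```text
[[-0.3, -0.0], [0.0, -0.1], [-0.8, 0.1], [0.7, 0.0], [-0.3, -0.2], [0.3, -0.1], [0.2, -0.5], [0.4, -0.6], [-0.2, 1.6], [0.4, -0.1], [-0.1, -0.3], [-0.4, 0.1], [0.4, -0.1], [-0.5, 0.2], [-0.0, 0.1]]
tilt -4.715723329905003 yaw 0.04937735793907227 roll 0.17105817112030516
bend rel ring mm [-3.1 -0.4 -4.4]
tip rel ring mm [ 4.4 -0.4  5.3]
foot rel ring mm [ -7.   -0.3 -54.2]
platetop rel ring mm [-11.6  -0.4   1.6]
ring pred [[319.06118707 112.48706339]] board top front edge [[319.17043407 139.6927415 ]
 [368.54328962 140.00304943]
 [269.8260199  140.31392032]]
```

```bash
cat > eq.py <<'E'
import numpy as np
from scipy.optimize import minimize
# arm frame xz mm; pin centreline: (50,52)->(52,52) then arc to 72deg
a=np.radians(np.linspace(0,72,60)); pin=np.r_[np.c_[np.linspace(46,52,7),np.full(7,52.)],np.c_[52+15*np.sin(a),67-15*np.cos(a)]]
W=np.array([[0,7.5],[0,-7.5]])
def T(p,P):
    x,z,t=p; t=np.radians(t); c,s=np.cos(t),np.sin(t); P=np.atleast_2d(P)-[58,53.3]
    return np.c_[x+P[:,0]*c+P[:,1]*s, z-P[:,0]*s+P[:,1]*c]   # tilt + = front up
def con(p):
    q=T(p,pin); d=[np.min(np.hypot(*(q-w).T))-5.5 for w in W]
    c=T(p,[[50,0],[50,60]]); return np.r_[d,-8-c[:,0]]
best=None
for x in (-4,-3,-2,-1,0):
  for t in (-8,-5,-2,0,2):
    r=minimize(lambda p:T(p,[[0,30]])[0,1],[x,-1-x*0,t],constraints={'type':'ineq','fun':con},method='SLSQP',options=dict(maxiter=300))
    if con(r.x).min()>-.02 and (best is None or r.fun<best.fun): best=r
print(best.x,best.fun,con(best.x).round(2)); print("tip",T(best.x,[[66.3,62.4]]))
# energy along given tilt
for t in np.arange(-7,1.1,1):
    b=None
    for x in (-5,-4,-3,-2,-1,0):
        r=minimize(lambda p:T([p[0],p[1],t],[[0,30]])[0,1],[x,-1],constraints={'type':'ineq','fun':lambda p:con([p[0],p[1],t])},method='SLSQP')
        if con([*r.x,t]).min()>-.02 and (b is None or r.fun<b.fun): b=r
    print(t,None if b is None else (b.x.round(2),round(b.fun,2),con([*b.x,t]).round(2)))
E
python3 eq.py
```

```text
[-2.25849381 -2.43443659 -2.4208531 ] -28.163520526095102 [-0.   -0.   -0.    2.53]
tip [[5.64972112 7.00802795]]
-7.0 None
-6.0 None
-5.0 None
-4.0 None
-3.0 None
-2.0 (array([-2.36, -2.48]), np.float64(-27.79), array([ 0.  , -0.  ,  0.49,  2.59]))
-1.0 (array([-2.59, -2.59]), np.float64(-26.9), array([0.  , 0.  , 1.66, 2.71]))
0.0 (array([-2.83, -2.7 ]), np.float64(-26.0), array([0.  , 0.  , 2.83, 2.83]))
1.0 (array([-3.07, -2.8 ]), np.float64(-25.09), array([-0.  , -0.  ,  4.  ,  2.95]))
```

```bash
python3 - <<'E'
from h import *
f=load("w1"); g=lambda u,v:(270+u/3.3273,95+v/3.3333)
pts=[(P,g(*px)) for P,px in [([46,20,60],(94,97)),([46,-20,60],(254,97)),([46,20,0],(104,231)),([46,-20,0],(242,231)),([-54,20,34],(86,532)),([-54,-20,34],(259,532)),([-50,20,34],(85,520)),([-50,-20,34],(263,520)),([-54,20,0],(95,570)),([-54,-20,0],(252,570)),([66.3,0,65.4],(173,22))]]
def tilt(f,pts,o0,yaw):
    M=f["cam_to_world"]; Mi=R.from_matrix(M[:3,:3]); A0=R.from_euler('z',yaw)
    x,r=fit6(f,pts,np.r_[(Mi.inv()*A0).as_rotvec(),Mi.inv().apply(np.array(o0)-M[:3,3])]); m=(Mi*R.from_rotvec(x[:3])).as_matrix()
    print("tilt %.2f yaw %.2f"%(np.degrees(np.arcsin(-m[2,0])),np.degrees(np.arctan2(m[1,0],m[0,0]))),"org",(Mi.apply(x[3:])+M[:3,3]).round(4),"maxres",np.abs(r).max().round(1))
tilt(f,pts,[*HP[:2],0],HP[2])
w=load("w26"); k=lambda u,v:(120+u/3.4,95+v/3.4)
pts=[([46,20,60],k(108,135)),([46,-20,60],k(228,126)),([46,-20,0],k(288,245)),([46,5,38],k(176,183)),([46,-5,38],k(204,183)),([-50,20,34],k(58,505)),([-50,-20,34],k(185,508)),([-54,20,34],k(62,516)),([-54,-20,34],k(185,522)),([-54,20,0],k(105,552)),([-54,-20,0],k(230,556))]
o=pose(BP,[-58,85,135])[0]; tilt(w,pts,o,BP[2])
E
```

```text
tilt -1.08 yaw -18.24 org [ 0.5115 -0.2999 -0.0017] maxres 1.5
tilt -1.25 yaw -2.87 org [0.5925 0.2326 0.1229] maxres 2.4
```

```bash
python3 - <<'E'
from h import *
for a,b,box in (("top0","t26",(232,150,340,200)),("side0","s26",(300,150,385,228))):
    A=load(a)["img"].astype(float);B=load(b)["img"].astype(float); x0,y0,x1,y1=box
    # board right part without the arm: phase correlation
    if a=="top0": x0,y0,x1,y1=312,148,342,202
    else: x0,y0,x1,y1=345,178,385,226
    g=lambda I:cv2.cvtColor(I[y0:y1,x0:x1].astype(np.uint8),cv2.COLOR_BGR2GRAY).astype(np.float64)
    print(a,cv2.phaseCorrelate(g(A),g(B),cv2.createHanningWindow((x1-x0,y1-y0),cv2.CV_64F)))
    for n,(u0,v0,u1,v1) in {"top0":{"mug":(178,222,220,262),"lens":(262,222,312,256),"case":(404,142,438,174)},"side0":{"mug":(190,138,240,180),"case":(430,252,485,300)}}[a].items():
        h=lambda I:cv2.cvtColor(I[v0:v1,u0:u1].astype(np.uint8),cv2.COLOR_BGR2GRAY).astype(np.float64)
        print(n,cv2.phaseCorrelate(h(A),h(B),cv2.createHanningWindow((u1-u0,v1-v0),cv2.CV_64F)))
E
```

```text
top0 ((-0.038679686965787496, -0.06532610074074441), 0.9902246963056974)
mug ((0.5322482134025286, -0.027448920711776736), 0.997924427879291)
lens ((0.0134789701719491, 0.6415584137418797), 0.3277559736481613)
case ((-0.010807935187251871, -0.009507843287295259), 0.9388933512342328)
side0 ((-0.05796733394454279, -0.008175958372522274), 0.9833126392015402)
mug ((0.055185479105283264, 0.7866395292337671), 0.5011601836876886)
case ((0.07679579785882495, -0.040335933613967256), 1.082635670807209)
```

Emit:
{"op": "drive_tool", "data": {
  "series": [
    {"x": -0.8,"y": 0,"z": 0,"ax": 0,"ay": 0,"az": 0},
    {"x": -1.6,"y": 0,"z": 0,"ax": 0,"ay": 0,"az": 0},
    {"x": -2.4,"y": 0,"z": 0,"ax": 0,"ay": 0,"az": 0},
    {"x": -2.4,"y": 0,"z": 0,"ax": 0,"ay": 0,"az": 0},
    {"x": -2.4,"y": 0,"z": 0,"ax": 0,"ay": 0,"az": 0}
  ]
}}

```text
time: 21.22
tool_pos: [0.4674, 0.0943, 0.2791]
tool_rot: [-0.011, 0.925, -0.019, -0.378]
contact_force: [0.5, -0.3, -0.0]
gripper_width: 0.553
```

```bash
python3 snap.py top t27 170 130 470 280 2; python3 snap.py side s27; python3 snap.py top t28; python3 - <<'E'
from h import *
A=load("t26")["img"];B=load("t28")["img"]
print(np.abs(A.astype(int)-B)[145:205,290:318].mean())
E
```

```text
2.729761904761905
```

View pics/t27.png

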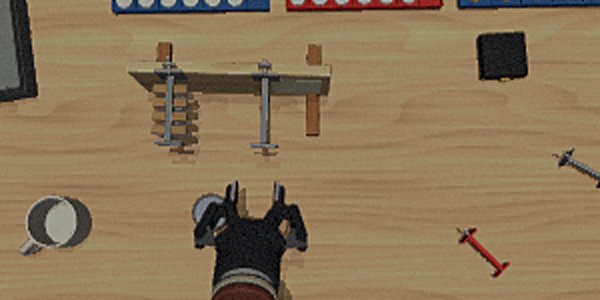

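View pics/s27.png

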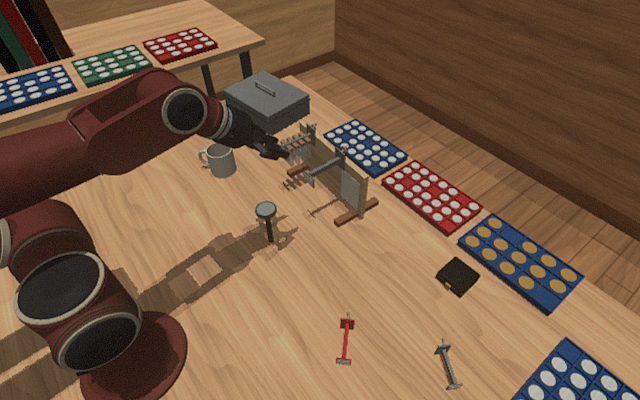

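The arm hangs clear of the gripper. The mug, lens and case are where they were at the start, and the board has not moved. Handing in.

```bash
python3 - <<'E'
from plant import workorder
print(workorder.job_done())
E
```

```text
the job is handed in; nothing more can be done
None
```

I hung the large grey display arm on the free screw eye and handed the job in at about 21 s of the 64 s. I gripped the middle of its bar, raised the front end to about 75°, passed the hook through the ring from the front, and let the arm down as the hook came round behind.

**Last checks that were good**
- The hook passes through the ring, about 0.4 mm off centre, and stands up behind it. The lower edge of the back plate is on the board.
- Board and coin case moved less than 0.1 px in the fixed camera views. The mug and lens shift readings (0.5–0.8 px) were unreliable because of the robot's shadow, but by eye both are where they were.
- The gripper is well clear and the wrist force reads about zero.

**What was not ideal**
- **Push on the board:** while bringing the plate to the board, one 1 mm step pressed with about 17 N sideways. That is above the 10 N said to tip the board at the top. I backed off at once to about 0 N before letting go, and the board had not moved.
- **Not quite level:** after release the front end settled about 3–4° low, after allowing for roughly 1° of camera bias. The plate's top edge is about 3–4 mm off the board. By my calculation the play of the hook in the ring lets it settle about 2.4° low, so some of this may be measurement error.
- **Height disagreement:** the hook touched the ring about 1.5–2 mm lower than the camera height predicted. I set the final height by feel.

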